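# Change the gas purifier cartridge and rotate the stock

## Task

Change the purifier cartridge: push the spent maroon one down against its spring, turn it back a quarter turn anticlockwise to free it and stand it in the grey tray; then take the oldest cartridge, at the front of the rack lane, and lock it in the socket in its place (push down, turn clockwise to the lock, let the spring seat it). After that bring the old white-lidded cartridges left in the lane up to the front, in their order and close together, and only then stand every new blue-lidded cartridge in the lane behind them, all upright on its floor. Leave the other things on the bench alone.

Things in the scene. Friction and masses are not known exactly. Their poses are not given: they have to be found in the camera images.
- spent_mid (a point): Spent cartridge (maroon granules, WHITE lid, black rib), at first locked in the socket. Cylinder 44 mm across, 90 high, about 220 g; at its brass foot two lugs, 12 mm wide, 6 thick, stick out along its +x and -x to 30 mm from the axis; a rib 40 x 7 x 6 mm on the lid also lies along x. Point: the centre, 45 mm above the underside, z up the axis. Grip it by the upper half.
- oldest_mid (a point): Cartridge of the same form as spent_mid; point at its centre, x along its lugs. Green granules, WHITE lid, black rib. The oldest in stock: at first the front one of the lane, near its front stop.
- old2_mid (a point): Cartridge of the same form as spent_mid; point at its centre, x along its lugs. Green granules, WHITE lid, black rib. Second oldest: stands in the lane some way behind the oldest, lugs across the lane within 0.3 rad.
- old3_mid (a point): Cartridge of the same form as spent_mid; point at its centre, x along its lugs. Green granules, WHITE lid, black rib. Third oldest: stands in the lane some way behind the second. May be absent.
- new1_mid (a point): Cartridge of the same form as spent_mid; point at its centre, x along its lugs. Green granules, BLUE lid, white rib: new delivery. Stands in a cell of the delivery tray at first, lugs at any angle. May be absent.
- new2_mid (a point): Cartridge of the same form as spent_mid; point at its centre, x along its lugs. Green granules, BLUE lid, white rib: new delivery. Stands in a cell of the delivery tray at first, lugs at any angle. May be absent.
- new3_mid (a point): Cartridge of the same form as spent_mid; point at its centre, x along its lugs. Green granules, BLUE lid, white rib: new delivery. Stands in a cell of the delivery tray at first, lugs at any angle. May be absent.
- delivery: Fixed cardboard delivery tray 232 (x) x 80 (y) x 50 mm high, walls 4 mm, origin under its centre, floor 5 mm thick; two cross walls of full height part it into three cells 72 mm square, centres 76 mm apart along x. A cartridge may shift within its cell.
- purifier: Fixed purifier base: aluminium block 180 x 92 x 30 mm, origin on the bench right under the socket; the block reaches 47 mm to its -x and 132 mm to its +x, 46 mm each way in y (thin tube stubs low beside it to 75 mm). At x = +88 mm a blanked second station, 26 mm high on the block. The socket has two blue claws, 35 mm in radius, with a lip 19.5 mm above the block's top.
- socket (a point): Centre of the socket's floor, on the block's top, 30 mm above the bench; axes as purifier. The claws leave the cartridge's neck 2.5 mm to spare all round. LOCKED: cartridge's x along this x axis (either way round), lugs risen into pockets of the lip, underside 8.5 mm and centre 53.5 mm above this point. Pushed to the floor, the centre is 45 mm above it.
- entry_mark (a point): White dash on the block's top, 40 mm from the socket's centre, 84 degrees (1.47 rad) anticlockwise (seen from above) from the socket's +x; another lies opposite. With its lugs towards the two white dashes a cartridge goes in from above and comes out, through gaps 18 mm wide; unpressed it rests on the valve, underside 14 mm and centre 59 mm above the socket's floor.
- lock_mark (a point): Green dash, 40 mm from the socket's centre along its +x; another lies opposite. To lock: at the white dashes push down until the underside is 0 to 3 mm above the floor, turn clockwise 84 degrees to the green dashes (solid stop about 5 degrees on), let it rise. To free: push down 7 to 8 mm, turn anticlockwise 84 degrees (solid stop about 5 degrees on), let it rise, lift.
- valve (a joint): Spring valve in the middle of the socket that pushes the cartridge up; slide in m: -0.0055 fully up (no cartridge, or one unpressed), 0 with a cartridge seated in the lock, +0.0085 with one pushed to the floor; the spring's force there is 4, 7 and 12 N.
- lane_front (a point): Middle of the inner face of the lane's blue front stop, on the lane's floor, 6 mm above the bench. The lane runs 300 mm from here to this point's +x (away from the robot) and is 72 mm wide, 36 each way in y; stop and all walls rise 48 mm above the floor. A cartridge touching the stop has its centre 22 mm (lugs across the lane) to 30 mm from it; lugs across, they touch at 44 mm pitch.
- rack: Fixed stock rack 310 (x) x 159 (y) mm, origin under its centre, with two lanes along x. The right-hand lane (its -y side) is for cartridges, the other holds boxes 34 mm high, which stay.
- spent_tray_in (a point): Centre of the inner floor, 5 mm above the bench, of the fixed grey tray for spent cartridges: open box, outside 150 (its x) x 130 (its y) x 40 mm high, walls 4 mm.
- reagent_mid (a point): Amber reagent bottle, 60 mm across, 135 mm high; the point is at half height. Leave alone.
- beaker_mid (a point): Glass beaker, 60 mm across, 65 mm high, near the purifier on the robot's side; the point is at half height. Leave alone.
- paper_cup_mid (a point): White paper cup, 68 mm across, 75 mm high; the point is at half height. Leave alone.
- spanner_mid (a point): Steel spanner lying flat, 150 mm long; the point is at its middle. Leave alone.
- syringe_case_mid (a point): Flat blue syringe case, 105 (x) x 38 x 20 mm; the point is at its centre. Leave alone.
Mind the look-alikes: they are no part of the job. What is shaped like the part that bears oldest_mid but pink or purple is not meant.

How it is judged:
By the outcome, as a careful person would: the job done as asked, in the order asked, and still so for the second after the job is handed in, with the robot touching nothing.
Of old3, new1, new2, new3 only 3 to 4 are there at a start; the rules pass over those that are not, and their reading is None.
At some moment in a run one of new1, new2, new3 may be knocked a few centimetres aside while the robot is not near it.
It also fails if it takes over 184 s, if anything falls off the work surface, if the arm or the gripper's body presses on something with over 40 N, if the wrist force passes 120 N, or if a joint passes its speed limit or range.

## Robot

A 7-joint arm with a two-finger parallel gripper is mounted at the origin on the work surface. World frame = base frame: x ahead of the robot, y to its left, z up, the work surface at z = 0. Lengths are in mm, angles in rad, forces in N, time in s.
With the tool pointing down it reaches from about 400 to 850 mm from the base axis. Payload 4.5 kg.
Tool frame: the origin (TCP) lies at the centre of the arm's flange, where the gripper is bolted on; the fingertips stand 166 mm ahead of it and the grasp point (between the pads) lies 147 mm ahead of it (env.hold_point_z is the z of the grasp point in the tool frame, in mm); z points along the fingers, y is the direction in which the jaws open and shut (so a half turn about z gives the same grasp; the last joint's range is limited). The gripper opens to 88 mm and grips with 3 to 60 N. Pads are 18 mm wide; open, the fingers measure 123 mm over their backs; the gripper's body (75 mm by 187 mm) begins 45 mm behind the grasp point.
Start: joints at [1.151, 0.689, -0.195, 1.565, 0.157, 0.902, -0.215], TCP at [274.014, -561.742, 404.743] pointing down, gripper open.
Joint ranges: [-3.01, 3.01], [-0.46, 2.08], [-1.47, 1.51], [0.13, 2.56], [-1, 4.14], [0.04, 2.09], [-2.66, 2.66]. Speed limits (rad/s): [2.57, 2.57, 3.14, 3.14, 3.14, 3.14, 3.14].

## Interface

Orientations are given as a unit quaternion [w, x, y, z].
In Python, from station import env gives the robot as it stands.
- The arm moves only by the shell command python3 -m jog 'ROWS' [FORCE]. ROWS is JSON, a list that holds one entry, the list of rows, each a list of 7 numbers: the shift along the tool's x, y, z in m, then the turn, a rotation vector about the tool's x, y, z in degrees, then the opening, from 0 (shut) to 1 (fully open). In form: [[[x, y, z, wx, wy, wz, hand], ...]]. A call has 1 to 12 rows; each row is the pose to reach, as a shift and turn from the pose commanded when the call began, along the tool's axes at that moment; what a row does not reach only later rows make up. A row lasts 1/10 s, in which the tool goes at most 50 mm and 8.59 degrees, less where a joint would pass 70% of its speed; a pose out of reach is approached as far as the arm can. A call with a gripper value outside its range is refused whole. The fingers move at their own pace and stop on an object; FORCE is the grip in N (left out, the last holds). Time passes only in rows, so rows that repeat a pose let the fingers close. It gives the time, the measured TCP pose, the force and the opening at its end, in the units of the state.
- env.sense(): the state, without advancing time (a new reading comes with each control period).
- env.grab_frame(name): name is "scene" or "top"; returns the picture (400x640x3 uint8, blue, green, red); there is no depth.
- env.get_calibration(name): a dict with "vfov" (degrees; the focal length in pixels is half the picture's height over the tangent of half this angle, whatever the lens; pixels are square), "cx", "cy" (the principal point, pixels), "distortion" ([k1, k2, p1, p2, k3] as OpenCV has them; the pictures are not rectified), "origin" and "orientation" of the camera in the world. Camera axes: x right, y down, z forward; pixel columns grow to the right and rows downward; lengths in mm; the calibration is good to about 2 mm. A picture is of the moment at which its call begins. get_calibration takes no time and is no camera call.
- env.hand_in(): hands the job in, once; it reports no verdict.
The state is a dict: "time": time; "qpos": joint angles; "joint_velocities": joint speeds; "tau": joint torques, N m; "ee_pos": TCP position; "tcp_rot": TCP orientation; "force": force on the tool from outside, world axes, zero at the start; "ft_torque": the same for the moment, N m; "width": opening from 0.0 (shut) to 1.0 (fully open).
Only numpy, scipy, OpenCV 4.12 (cv2) and the standard library are available. Lean on these libraries where they do the work, as an engineer would, in place of code of your own. Each camera call takes 0.05 s, during which the arm holds its last target.

## Working session

There is one attempt and no reset: what is moved stays moved. The work goes in short steps, Python scripts to look and compute and a shell command to move; the robot and the scene stay as the last step left them, time stands still between calls to the robot, and variables do not carry over. Pictures are saved under pics/ and viewed, and the job is handed in when it is done.

I'll start by looking at the scene and the state.

```bash
ls; mkdir -p pics
python3 - <<'E'
from station import env
import cv2
for n in ("scene","top"):
    f=env.grab_frame(n); cv2.imwrite(f"pics/{n}0.png",f); print(n,env.get_calibration(n))
s=env.sense(); print({k:(s[k]) for k in s}); print(env.hold_point_z)
E
```

```text
pics
scene {'vfov': 45.25422395172241, 'cx': 323.7866257087988, 'cy': 191.78114888478328, 'distortion': array([-0.07440649,  0.        ,  0.        ,  0.        ,  0.        ]), 'origin': array([ 957.1771002 , -657.58937673, 1201.6509401 ]), 'orientation': array([-0.2728911 ,  0.90469868,  0.31554   , -0.0865174 ])}
top {'vfov': 44.20940226741504, 'cx': 315.26750712718183, 'cy': 198.28248968309504, 'distortion': array([-0.14814289,  0.        ,  0.        ,  0.        ,  0.        ]), 'origin': array([ 339.67997286,  -71.56335459, 1358.55714957]), 'orientation': array([ 0.05357339, -0.69922064,  0.71142618, -0.04575125])}
{'time': 0.1, 'qpos': array([ 1.15077399,  0.68983333, -0.19455867,  1.566214  ,  0.15730865,
        0.90254119, -0.21511076]), 'joint_velocities': array([-0.00036582, -0.00421881,  0.00029873, -0.00113231,  0.00100716,
       -0.00240769,  0.00130306]), 'tau': array([-2.63769063e-03, -5.28493953e+01, -1.27140820e+00, -1.53835863e+01,
       -5.26253390e-02,  1.92786349e-03,  4.03309070e-05]), 'ee_pos': array([ 273.8648535 , -561.47353191,  404.03963366]), 'tcp_rot': array([-7.65902266e-04,  9.74354654e-01,  2.25016372e-01, -2.33943017e-04]), 'force': array([-0.4017461 ,  0.35155751,  0.23790399]), 'ft_torque': array([ 0.05997603, -0.00542409, -0.02025112]), 'width': 1.002968015262889}
147.29999999999998
```

View pics/scene0.png

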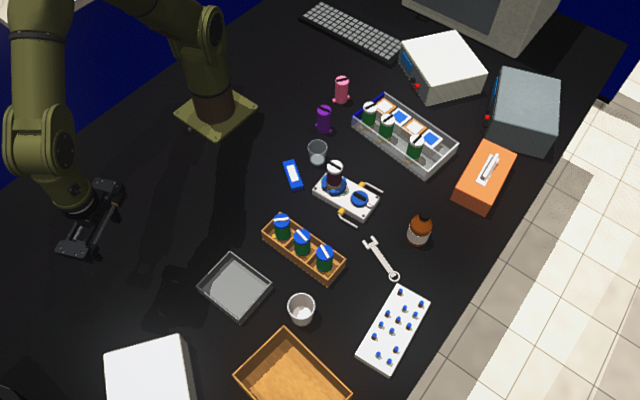

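View pics/top0.png

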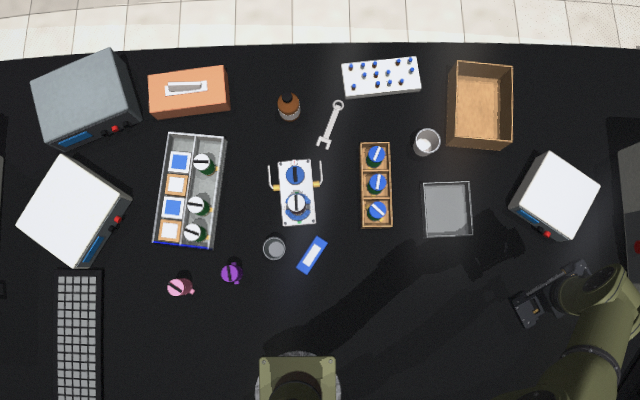

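```bash
cat > h.py <<'E'
import numpy as np, cv2
from scipy.spatial.transform import Rotation as R
from station import env
C={}
def cal(n):
    if n not in C:
        c=env.get_calibration(n); f=200/np.tan(np.radians(c['vfov']/2))
        K=np.array([[f,0,c['cx']],[0,f,c['cy']],[0,0,1.]])
        q=c['orientation']; Rm=R.from_quat([q[1],q[2],q[3],q[0]]).as_matrix()
        C[n]=(K,np.array(c['distortion']),np.array(c['origin']),Rm)
    return C[n]
def rays(n,px):
    K,d,o,Rm=cal(n)
    u=cv2.undistortPoints(np.asarray(px,float).reshape(-1,1,2),K,d).reshape(-1,2)
    v=np.c_[u,np.ones(len(u))]@Rm.T
    return o,v/np.linalg.norm(v,axis=1)[:,None]
def onplane(n,px,z):
    o,v=rays(n,px); t=(z-o[2])/v[:,2]; return (o+v*t[:,None])[:,:2]
def proj(n,P):
    K,d,o,Rm=cal(n); P=np.asarray(P,float).reshape(-1,3)
    return cv2.projectPoints((P-o)@Rm,np.zeros(3),np.zeros(3),K,d)[0].reshape(-1,2)
def tri(p1,p2):
    o1,v1=rays("top",p1);o2,v2=rays("scene",p2);out=[]
    for a,b in zip(v1,v2):
        A=np.c_[a,-b]; s=np.linalg.lstsq(A,o2-o1,rcond=None)[0]
        x,y=o1+a*s[0],o2+b*s[1]; out.append(np.r_[(x+y)/2,np.linalg.norm(x-y)])
    return np.array(out)
def tcp():
    s=env.sense(); q=s['tcp_rot']; Rm=R.from_quat([q[1],q[2],q[3],q[0]])
    return np.array(s['ee_pos']),Rm,s
E
python3 - <<'E'
from h import *
f=cv2.imread('pics/top0.png'); g=cv2.imread('pics/scene0.png')
cv2.imwrite('pics/t_a.png',cv2.resize(f[120:260,145:335],None,fx=4,fy=4,interpolation=cv2.INTER_CUBIC))
cv2.imwrite('pics/t_b.png',cv2.resize(f[110:260,335:485],None,fx=4,fy=4,interpolation=cv2.INTER_CUBIC)[:600])
cv2.imwrite('pics/s_a.png',cv2.resize(g[80:230,280:470],None,fx=4,fy=4,interpolation=cv2.INTER_CUBIC)[:600])
cv2.imwrite('pics/s_b.png',cv2.resize(g[200:335,190:360],None,fx=4,fy=4,interpolation=cv2.INTER_CUBIC)[:600])
p,Rm,s=tcp(); print(Rm.as_matrix().round(3))
print(proj("top",[p,p+Rm.as_matrix()[:,2]*147]))
E
```

```text
[[ 0.899  0.438 -0.001]
 [ 0.438 -0.899  0.001]
 [-0.    -0.002 -1.   ]]
[[567.97514715 293.81285737]
 [537.08539891 290.97817767]]
```

View pics/t_a.png

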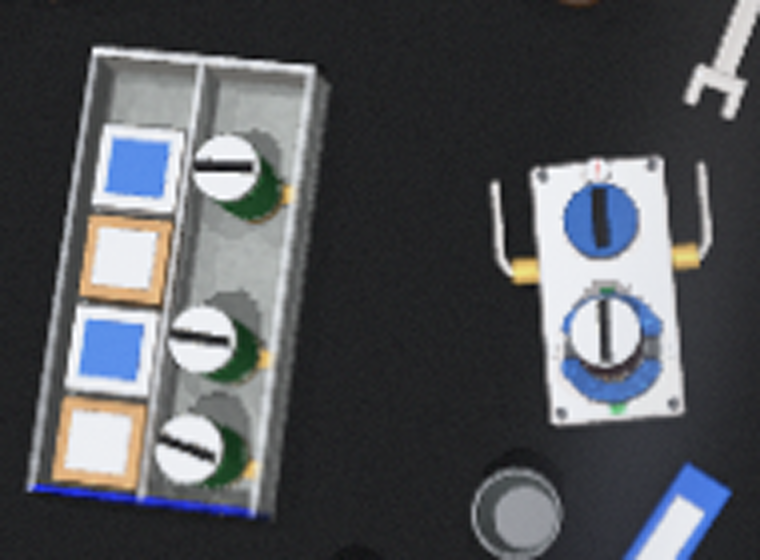

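View pics/t_b.png

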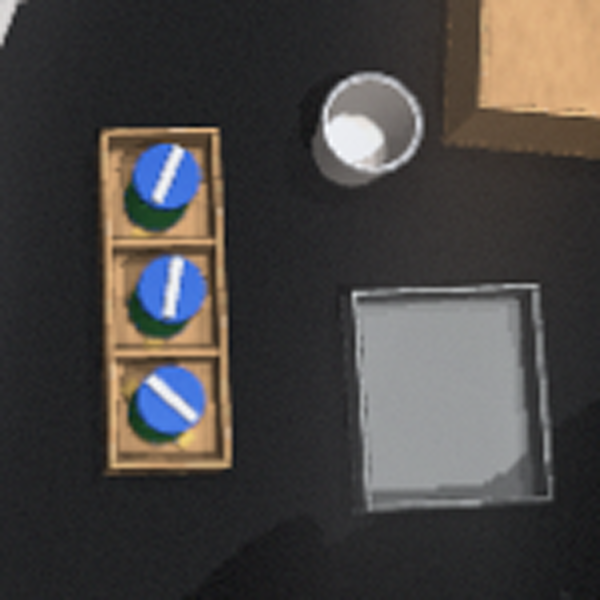

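View pics/s_a.png

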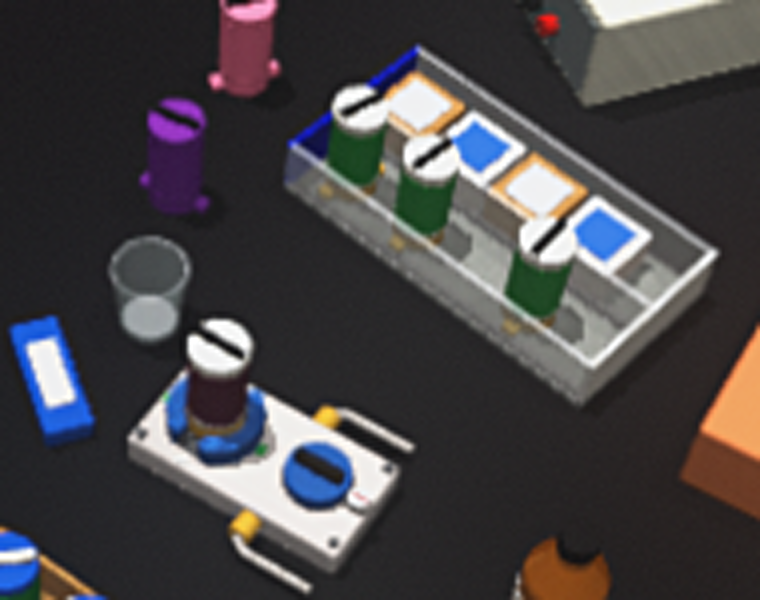

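View pics/s_b.png

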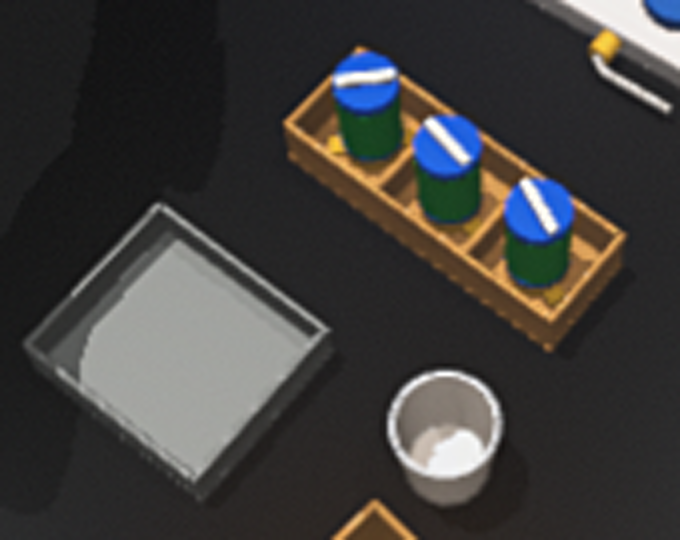

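The pictures show three white-lidded cartridges in the right-hand lane: top crop (190,450) oldest, (202,340) old2 and (227,165) old3. The locked maroon one is at (605,330). Three blue-lidded ones stand in the tray at (167,177), (170,290) and (170,400). Now to measure them.

```bash
cat > lids.py <<'E'
from h import *
# lid search: seeds full-res pixel
def lid(n,img,seed,kind,z,r=14):
    k=4; x0,y0=int(seed[0])-r,int(seed[1])-r
    c=cv2.resize(img[y0:y0+2*r,x0:x0+2*r],None,fx=k,fy=k,interpolation=cv2.INTER_CUBIC)
    hsv=cv2.cvtColor(c,cv2.COLOR_BGR2HSV); H,S,V=cv2.split(hsv)
    if kind=='w': m=((V>185)&(S<40)).astype(np.uint8)*255
    else: m=((H>98)&(H<120)&(S>130)&(V>110)).astype(np.uint8)*255
    m0=m.copy()
    m=cv2.morphologyEx(m,cv2.MORPH_CLOSE,cv2.getStructuringElement(2,(15,15)))
    m=cv2.morphologyEx(m,cv2.MORPH_OPEN,cv2.getStructuringElement(2,(17,17)))
    cs,_=cv2.findContours(m,cv2.RETR_EXTERNAL,cv2.CHAIN_APPROX_NONE)
    mid=np.array([r*k,r*k])
    ct=max([q for q in cs if cv2.contourArea(q)>300],key=lambda q:cv2.contourArea(q)-10*np.linalg.norm(q.mean(0)[0]-mid))
    ct=cv2.convexHull(ct)
    el=cv2.fitEllipse(ct)
    inner=np.zeros_like(m); cv2.ellipse(inner,(el[0],(el[1][0]*.8,el[1][1]*.8),el[2]),255,-1)
    rib=((V<110) if kind=='w' else ((S<110)&(V>150)))&(inner>0)
    ys,xs=np.nonzero(rib); f=lambda p:(np.asarray(p,float)+.5)/k-.5+[x0,y0]
    P=onplane(n,f(np.c_[xs,ys]),z+6); mu=P.mean(0)
    w,v=np.linalg.eigh(np.cov((P-mu).T)); a=np.degrees(np.arctan2(v[1,1],v[0,1]))
    cpx=f(el[0]); ctr=onplane(n,[cpx],z)[0]
    hp=onplane(n,f(ct.reshape(-1,2)),z); dia=np.linalg.norm(hp-ctr,axis=1)*2
    return cpx,ctr,(a+90)%180-90,mu,dia.min(),dia.max()
if __name__=='__main__':
    import sys
    tag=sys.argv[1]
    f={n:env.grab_frame(n) for n in ('top','scene')}
    for n in f: cv2.imwrite(f'pics/{n}_{tag}.png',f[n])
    L=eval(sys.argv[2])
    for name,(kind,z,xy) in L.items():
        o={}
        for n in f:
            s=proj(n,[[*xy,z]])[0]
            try: o[n]=lid(n,f[n],s,kind,z)
            except Exception as e: print(name,n,'fail',e); continue
            r=o[n]; print(name,n,'px',r[0].round(1),'xy',r[1].round(1),'ang %.1f'%r[2],'rib',r[3].round(1),'dia %.0f-%.0f'%r[4:])
        if len(o)==2: print('   tri',tri([o['top'][0]],[o['scene'][0]])[0].round(1),'z',z)
E
python3 - <<'E'
from h import *
for nm,px,z in [('spent',(296,203),128.5),('o1',(192,232.5),96),('o2',(195.5,205),96),('o3',(202,161.5),96),('n3',(377,154),95),('n2',(378,182),95),('n1',(377.5,210),95)]:
    print(nm,onplane('top',[px],z).round(0))
E
```

```text
spent [[503. -11.]]
o1 [[435. 263.]]
o2 [[506. 255.]]
o3 [[622. 239.]]
n3 [[ 633. -223.]]
n2 [[ 559. -223.]]
n1 [[ 485. -219.]]
```

```bash
python3 lids.py a "{'spent':('w',128.5,(503,-11)),'o1':('w',96,(435,263)),'o2':('w',96,(506,255)),'o3':('w',96,(622,239)),'n1':('b',95,(485,-219)),'n2':('b',95,(559,-223)),'n3':('b',95,(633,-223))}"
python3 - <<'E'
from h import *
f=cv2.imread('pics/top0.png')
# rack corners / tray corners / white & green dashes (from crops)
A=lambda p,o:(np.array(p)+.5)/4-.5+o
print('stop top', onplane('top',[A((32,489),(145,120)),A((147,497),(145,120)),A((262,514),(145,120))],54).round(1))
print('lane far top', onplane('top',[A((201,63),(145,120)),A((318,70),(145,120))],54).round(1))
print('block top', onplane('top',[A(q,(145,120)) for q in [(532,165),(660,157),(684,408),(552,424)]],30).round(1))
print('tray top', onplane('top',[A(q,(335,110)) for q in [(355,293),(538,288),(551,497),(368,507)]],40).round(1))
print('deliv top', onplane('top',[A(q,(335,110)) for q in [(101,131),(217,130),(230,466),(108,470)]],50).round(1))
E
```

```text
spent top px [290.9 198.6] xy [514.2   2.1] ang -20.1 rib [502.   -6.8] dia 73-109
spent scene px [334.4 166.1] xy [505.5  -8.3] ang 2.6 rib [507.7  -9.5] dia 39-45
   tri [509.5  -2.7 128.   13.4] z 128.5
o1 top px [191.6 231.7] xy [436.6 263.8] ang 69.5 rib [436.2 261.9] dia 42-45
o1 scene px [373.6 106.1] xy [445.5 273.9] ang 75.9 rib [439.3 267.4] dia 44-67
   tri [441.4 268.7  95.5  13. ] z 96
o2 top px [185.8 207. ] xy [501.6 280.5] ang -37.8 rib [500.  266.6] dia 58-94
o2 scene px [384.5 112.5] xy [487.4 273.5] ang 28.5 rib [491.9 253.9] dia 79-99
   tri [495.2 272.6 104.9  14.5] z 96
o3 top px [188.7 163.3] xy [618.4 275.1] ang -40.0 rib [615.7 252.9] dia 60-110
o3 scene px [415.7 133. ] xy [607.6 264.2] ang 78.5 rib [621.1 247.9] dia 69-95
   tri [612.5 269.1  98.3  14.5] z 96
n1 top px [374.2 212.6] xy [ 478.5 -210.6] ang 47.9 rib [ 483.7 -215.5] dia 20-38
n1 scene px [281.3 223.7] xy [ 496.8 -225.8] ang 38.8 rib [ 491.6 -222.5] dia 19-40
   tri [ 482.7 -213.6   62.4    1.6] z 95
n2 top px [373.1 181.2] xy [ 560.7 -210.4] ang -12.9 rib [ 558.2 -217.4] dia 20-37
n2 scene px [298.8 238.5] xy [ 561.  -230.7] ang -9.5 rib [ 564.5 -225. ] dia 25-40
   tri [ 559.  -217.9   75.9   14.6] z 95
n3 top px [372.3 151.8] xy [ 639.3 -211. ] ang -23.5 rib [ 636.6 -217.9] dia 20-38
n3 scene px [320.5 254.3] xy [ 633.1 -231. ] ang -23.5 rib [ 638.6 -225.7] dia 16-39
   tri [ 635.7 -219.1   82.7   18.7] z 95
stop top [[413.5 382.7]
 [407.4 302.7]
 [395.3 224. ]]
lane far top [[706.2 271.5]
 [698.9 189.3]]
block top [[634.   43.9]
 [637.9 -44.6]
 [464.  -58.3]
 [454.6  31.3]]
tray top [[ 563.5 -354.2]
 [ 565.  -482.1]
 [ 421.2 -482.7]
 [ 417.5 -356.4]]
deliv top [[ 677.1 -183. ]
 [ 676.6 -262.6]
 [ 446.2 -262.4]
 [ 445.2 -180.8]]
```

```bash
python3 - <<'E'
s=open('lids.py').read()
a=s.index("    m0=m.copy()"); b=s.index("    inner=np.zeros_like")
s=s[:a]+'''    m=((V>170)&(S<50)) if kind=='w' else (((H>98)&(H<122)&(S>110)&(V>110))|((V>150)&(S<120)))
    bw=m.astype(np.uint8)*255
    f=lambda p:(np.asarray(p,float)+.5)/k-.5+[x0,y0]
    cen=onplane(n,[seed],z)[0]
    for it in range(6):
        cp=np.array([[cen[0]+26*np.cos(t),cen[1]+26*np.sin(t),z] for t in np.arange(0,6.28,.1)])
        poly=(((proj(n,cp)-[x0,y0])+.5)*k-.5).round().astype(np.int32)
        lim=np.zeros_like(bw); cv2.fillPoly(lim,[poly],255)
        m=bw&lim
        m=cv2.morphologyEx(m,cv2.MORPH_CLOSE,cv2.getStructuringElement(2,(19,19)))&lim
        m=cv2.morphologyEx(m,cv2.MORPH_OPEN,cv2.getStructuringElement(2,(21,21)))
        cs,_=cv2.findContours(m,cv2.RETR_EXTERNAL,cv2.CHAIN_APPROX_NONE)
        ct=max(cs,key=cv2.contourArea); el=cv2.fitEllipse(cv2.convexHull(ct))
        M=cv2.moments(ct); cm=(M['m10']/M['m00'],M['m01']/M['m00'])
        cen=onplane(n,[f(el[0])],z)[0]
    vis=c.copy(); cv2.ellipse(vis,el,(0,0,255),1); VIS.append(cv2.resize(vis,(112,112)))
'''+s[b:]
s=s.replace("from h import *","from h import *\nVIS=[]",1)
s+='''
    while len(VIS)%7: VIS.append(np.zeros((112,112,3),np.uint8))
    cv2.imwrite(f'pics/vis_{tag}.png',np.vstack([np.hstack(VIS[i:i+7]) for i in range(0,len(VIS),7)]))
'''
open('lids.py','w').write(s)
E
python3 lids.py b "{'spent':('w',128.5,(503,-11)),'o1':('w',96,(435,263)),'o2':('w',96,(506,255)),'o3':('w',96,(622,239)),'n1':('b',95,(485,-219)),'n2':('b',95,(559,-223)),'n3':('b',95,(633,-223))}"
```

```text
spent top px [294.  201.4] xy [506.9  -5.5] ang 1.8 rib [504.9  -9.9] dia 36-53
spent scene px [334.4 166.1] xy [505.6  -8.6] ang 2.4 rib [507.8  -9.5] dia 31-47
   tri [506.   -6.5 127.    3.1] z 128.5
o1 top px [191.4 231.7] xy [436.7 264.3] ang 69.4 rib [436.4 262.5] dia 41-47
o1 scene px [370.5 106.6] xy [439.3 266.1] ang 71.3 rib [438.4 262.3] dia 28-51
   tri [437.9 265.8  94.8   3. ] z 96
o2 top px [193.7 204.1] xy [508.8 259.3] ang 80.0 rib [508.7 257.5] dia 38-52
o2 scene px [387.6 118.8] xy [509.5 257.7] ang 80.3 rib [509.8 253.7] dia 41-48
   tri [508.9 259.6  94.1   0.6] z 96
o3 top px [199.9 161. ] xy [623.9 245.1] ang 86.3 rib [622.1 243.3] dia 38-52
o3 scene px [416.6 139.1] xy [622.5 245.5] ang 87.7 rib [624.1 240.9] dia 38-53
   tri [623.2 244.5  97.7   0.7] z 96
n1 top px [379.4 209.8] xy [ 485.6 -224.4] ang 56.9 rib [ 484.3 -226.1] dia 40-53
n1 scene px [280.9 220. ] xy [ 488.8 -218. ] ang 46.4 rib [ 488.7 -218. ] dia 43-49
   tri [ 487.6 -221.6   97.9    6.8] z 95
n2 top px [379. 182.] xy [ 558.3 -225.8] ang -8.7 rib [ 558.  -224.5] dia 40-53
n2 scene px [301.3 235.8] xy [ 561.1 -220.7] ang -11.1 rib [ 563.2 -221.2] dia 43-48
   tri [ 560.  -223.5   97.1    5.6] z 95
n3 top px [377.5 154.3] xy [ 632.5 -224.6] ang -28.2 rib [ 631.8 -223.5] dia 38-53
n3 scene px [324.2 251.9] xy [ 636.4 -219.8] ang -24.0 rib [ 638.5 -221. ] dia 44-49
   tri [ 634.5 -222.4   95.8    6.1] z 95
```

View pics/vis_b.png

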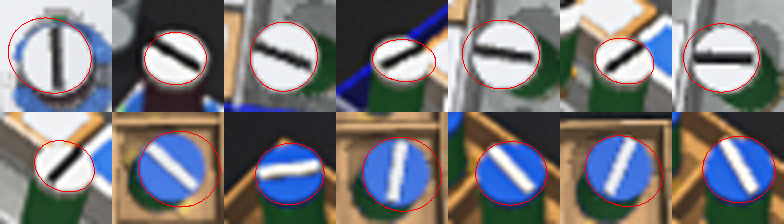

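```bash
sed -i "s/m=((V>170)&(S<50)) if kind=='w' else .*/m=((V>205)\&(S<40)) if kind=='w' else (((H>98)\&(H<122)\&(S>110)\&(V>110))|((V>180)\&(S<45)))/; s/rib=((V<110) if kind=='w' else ((S<110)&(V>150)))/rib=((V<110) if kind=='w' else ((S<90)\&(V>170)))/" lids.py
cat > L0.txt <<'E'
{'spent':('w',128.5,(503,-11)),'o1':('w',96,(436,262)),'o2':('w',96,(508,257)),'o3':('w',96,(622,243)),'n1':('b',95,(485,-219)),'n2':('b',95,(559,-223)),'n3':('b',95,(633,-223))}
E
python3 lids.py c "$(cat L0.txt)"
```

```text
spent top px [295.6 202.2] xy [504.7  -9.5] ang 2.0 rib [503.5 -10. ] dia 31-46
spent scene px [334.4 166. ] xy [505.3  -8.4] ang 2.6 rib [507.6  -9.5] dia 29-44
   tri [505.1  -9.1 128.8   1.2] z 128.5
o1 top px [191.7 231.8] xy [436.4 263.7] ang 69.7 rib [436.1 261.7] dia 30-43
o1 scene px [370.  106.5] xy [437.9 265.4] ang 71.4 rib [437.9 261. ] dia 28-43
   tri [437.2 264.5  96.    2.2] z 96
o2 top px [194.9 204.4] xy [508.1 256.1] ang 81.0 rib [508.2 254.9] dia 40-44
o2 scene px [387.6 118.8] xy [509.5 257.7] ang 80.2 rib [509.7 253.2] dia 31-46
   tri [508.9 256.9  96.    2.1] z 96
o3 top px [200.8 161.4] xy [622.7 242.7] ang 87.4 rib [621.9 241. ] dia 40-46
o3 scene px [416.8 138.9] xy [622.5 246.4] ang 87.9 rib [624.1 241.6] dia 35-51
   tri [622.9 242.7  99.3   2.3] z 96
n1 top px [377.1 209.6] xy [ 486.2 -218.4] ang 46.3 rib [ 486.7 -218.7] dia 39-45
n1 scene px [280.9 220.1] xy [ 489.  -218.3] ang 46.6 rib [ 488.4 -217.8] dia 40-47
   tri [ 487.2 -218.    92.4    2. ] z 95
n2 top px [377.2 182. ] xy [ 558.6 -221.3] ang -10.7 rib [ 557.6 -221.6] dia 42-45
n2 scene px [301.4 235.9] xy [ 561.7 -220.7] ang -11.8 rib [ 563.5 -221.3] dia 41-47
   tri [ 559.9 -220.6   92.6    2.5] z 95
n3 top px [376.  153.7] xy [ 634.1 -220.8] ang -24.2 rib [ 632.7 -220.6] dia 41-45
n3 scene px [324.3 252.1] xy [ 636.8 -220. ] ang -23.9 rib [ 638.6 -221.1] dia 41-47
   tri [ 635.4 -220.2   93.     2.5] z 95
```

View pics/vis_c.png

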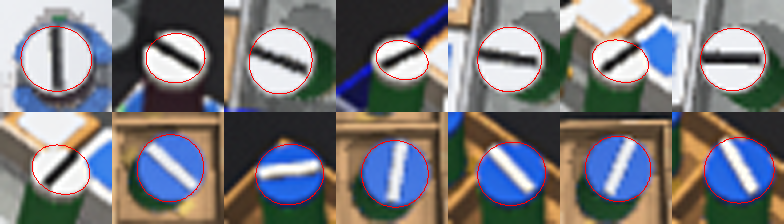

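Run:
```python
from h import *
f=cv2.imread('pics/top_c.png'); g=cv2.imread('pics/scene_c.png')
cv2.imwrite('pics/r1.png',cv2.resize(f[128:254,148:232],None,fx=4.7,fy=4.7,interpolation=cv2.INTER_CUBIC))
cv2.imwrite('pics/r2.png',cv2.resize(g[88:184,346:462],None,fx=6,fy=6,interpolation=cv2.INTER_CUBIC))
```

```text
(no output)
```

View pics/r1.png

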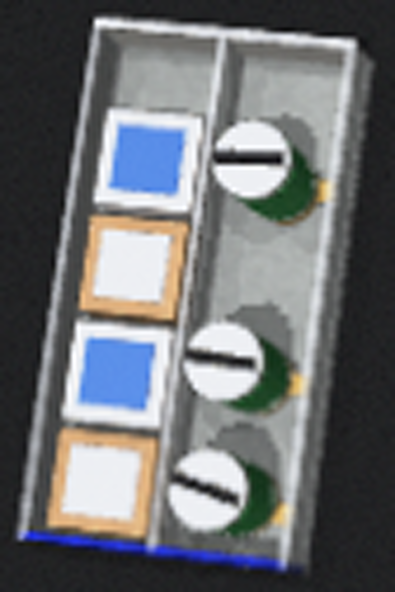

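View pics/r2.png

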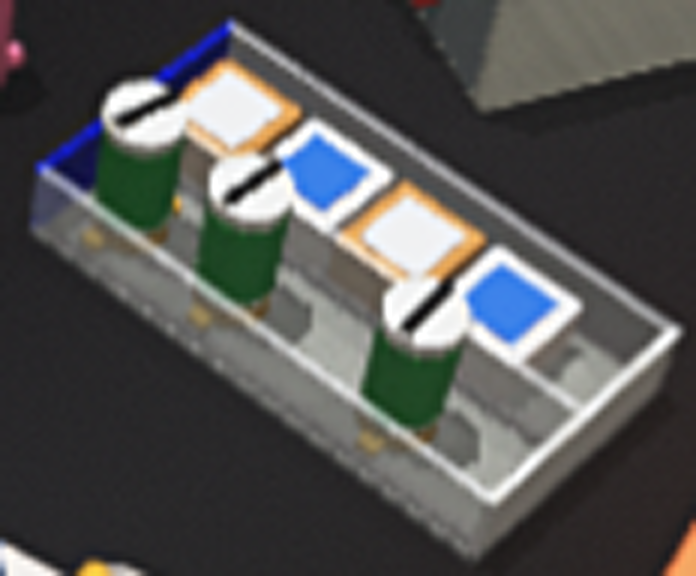

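Run:
```python
from h import *
A=lambda ps,o,k:(np.array(ps,float)+.5)/k-.5+o
t=A([(19,539),(287,569),(356,42),(95,18)],(148,128),4.7)
s=A([(230,21),(41,169),(492,501),(681,330)],(346,88),6)
T=onplane('top',t,54); S=onplane('scene',s,54)
print(T.round(1)); print(S.round(1)); print(tri(t,s).round(1))
for P in (T,S,(T+S)/2):
    # rigid fit of 310x159 rectangle: NL,NR,FR,FL
    M=np.array([(-155,79.5),(-155,-79.5),(155,-79.5),(155,79.5)])
    c=P.mean(0); H=(M.T@(P-c)); a=np.arctan2(H[0,1]-H[1,0],H[0,0]+H[1,1])
    Rr=np.array([[np.cos(a),-np.sin(a)],[np.sin(a),np.cos(a)]])
    lf=c+Rr@[-150,-38.5]
    print('yaw',np.degrees(a).round(2),'c',c.round(1),'lane_front',lf.round(1),'resid',np.linalg.norm(P-c-M@Rr.T,axis=1).round(1))
    for q in [(437,264),(508.5,256.5),(622.5,243.5)]: print('   lane coords',((np.array(q)-lf)@Rr).round(1))
print(onplane('top',A([(555,323),(655,350),(608,290),(617,408)],(145,120),4),30).round(1))
```

```text
[[412.4 385.4]
 [393.9 227.9]
 [700.6 191.5]
 [719.9 349. ]]
[[413.7 387.7]
 [397.3 231.7]
 [700.7 195.9]
 [720.7 352.2]]
[[413.2 386.2  54.4   2.4]
 [395.7 229.8  53.7   5. ]
 [700.6 191.7  57.9   2.9]
 [720.3 349.3  56.    2.5]]
yaw -6.78 c [556.7 288.5] lane_front [403.2 267.9] resid [0.4 0.5 0.7 0.1]
   lane coords [34.   0.1]
   lane coords [105.9   1.1]
   lane coords [220.7   1.6]
yaw -6.65 c [558.1 291.9] lane_front [404.7 271. ] resid [1.2 2.5 2.4 0.9]
   lane coords [32.9 -3.2]
   lane coords [104.8  -2.4]
   lane coords [219.6  -2.1]
yaw -6.72 c [557.4 290.2] lane_front [403.9 269.5] resid [0.8 1.5 1.5 0.5]
   lane coords [33.5 -1.6]
   lane coords [105.4  -0.7]
   lane coords [ 2.201e+02 -2.000e-01]
[[523.6  28.7]
 [503.9 -39.2]
 [545.7  -7.7]
 [464.8 -12.9]]
```

```bash
cat > go.py <<'E'
# usage: go.py x y zgrasp jawangle_deg  -> tool-frame delta (m, deg) from measured pose
from h import *
import sys
p,Rm,s=tcp(); M=Rm.as_matrix()
x,y,z,a=[float(v) for v in sys.argv[1:5]]
g=p+M[:,2]*147.3
ya=np.degrees(np.arctan2(M[1,1],M[0,1]))
d=np.array([x,y,z])-g
t=(ya-a)  # + = clockwise = +tool z
t=(t+90)%180-90
if len(sys.argv)>5: t+=float(sys.argv[5])
# level correction: rotation vector from present to pure-down with wanted yaw
aw=np.radians(ya-t); zt=np.array([0,0,-1.]); yt=np.array([np.cos(aw),np.sin(aw),0]); xt=np.cross(yt,zt)
Rt=R.from_matrix(np.c_[xt,yt,zt]); rv=(Rm.inv()*Rt).as_rotvec(degrees=True)
tp=np.array([x,y,z])-zt*147.3
print('t=%.2f grasp now %s jaw %.1f tilt %.2f q7 %.2f'%(s['time'],g.round(1),ya,np.degrees(np.arccos(-M[2,2])),s['qpos'][6]),'F',s['force'].round(1),'w %.3f'%s['width'])
print('delta tool m',(Rm.inv().apply(tp-p)/1000).round(4),'turn deg',rv.round(2))
E
python3 go.py 505 -9.6 250 -90
```

```text
t=0.40 grasp now [ 274.  -561.7  257.3] jaw -64.0 tilt 0.01 q7 -0.22 F [-0.1 -1.   0.1] w 1.004
delta tool m [ 0.4497 -0.3949  0.0074] turn deg [-1.0e-02  1.0e-02  2.6e+01]
```

```bash
python3 -m jog '[[[0.03,-0.026,0,0,0,3,1],[0.075,-0.066,0,0,0,6,1],[0.12,-0.105,0,0,0,10,1],[0.165,-0.145,0,0,0,14,1],[0.21,-0.184,0,0,0,18,1],[0.255,-0.224,0.002,0,0,22,1],[0.30,-0.263,0.004,0,0,26,1],[0.345,-0.303,0.007,0,0,26,1],[0.39,-0.342,0.007,0,0,26,1],[0.42,-0.369,0.007,0,0,26,1],[0.45,-0.395,0.007,0,0,26,1],[0.45,-0.395,0.007,0,0,26,1]]]' 40; python3 go.py 505 -9.6 250 -90; python3 -c "
from station import env;print(env.sense()['qpos'].round(2))"
```

```text
time: 1.6
ee_pos: [502.3, -15.8, 398.0]
tcp_rot: [0.0, 1.0, 0.0, 0.0]
force: [1.7, -0.8, -0.1]
width: 1.0
t=1.60 grasp now [502.4 -15.8 250.7] jaw -90.0 tilt 0.04 q7 -1.62 F [ 1.7 -0.8 -0.1] w 1.000
delta tool m [ 0.0027 -0.0062  0.0007] turn deg [ 0.01 -0.04  0.01]
[-0.07  0.54  0.01  1.94 -0.01  0.66 -1.62]
```

```bash
python3 -m jog '[[[0.003,-0.006,0.02,0,0,0,1],[0.003,-0.006,0.05,0,0,0,1],[0.003,-0.006,0.08,0,0,0,1],[0.003,-0.006,0.11,0,0,0,1],[0.003,-0.006,0.13,0,0,0,1],[0.003,-0.006,0.142,0,0,0,1],[0.003,-0.006,0.142,0,0,0,1],[0.003,-0.006,0.142,0,0,0,1]]]' 40; python3 go.py 505 -9.6 108.5 -90;python3 - <<'E'
from h import *
f=env.grab_frame('scene'); cv2.imwrite('pics/s_d.png',cv2.resize(f[80:230,250:440],None,fx=4,fy=4,interpolation=cv2.INTER_CUBIC))
E
```

```text
time: 2.4
ee_pos: [505.1, -11.9, 256.3]
tcp_rot: [0.0, 1.0, -0.0, 0.0]
force: [0.3, -0.6, 0.2]
width: 0.999
t=2.40 grasp now [505.2 -11.9 109. ] jaw -90.0 tilt 0.05 q7 -1.63 F [ 0.3 -0.6  0.2] w 0.999
delta tool m [-0.0001 -0.0023  0.0005] turn deg [ 0.   -0.05 -0.  ]
```

View pics/s_d.png

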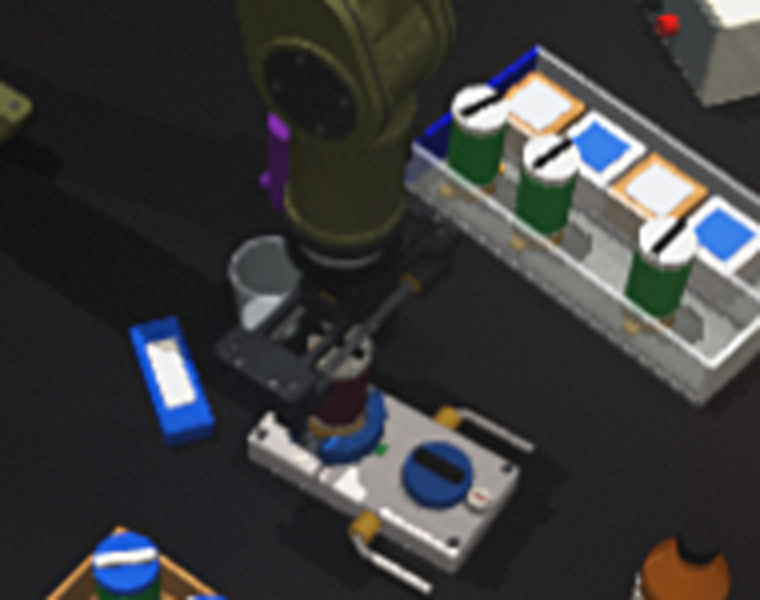

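```bash
python3 -m jog '[[[0,0,0,0,0,0,0.6],[0,0,0,0,0,0,0.3],[0,0,0,0,0,0,0],[0,0,0,0,0,0,0],[0,0,0,0,0,0,0],[0,0,0,0,0,0,0],[0,0,0,0,0,0,0],[0,0,0,0,0,0,0]]]' 45; python3 go.py 505 -9.6 101 -90
```

```text
time: 3.25
ee_pos: [504.9, -11.3, 256.0]
tcp_rot: [-0.0, 1.0, 0.0, 0.0]
force: [0.0, 3.2, 3.7]
width: 0.49
t=3.25 grasp now [504.9 -11.2 108.7] jaw -90.0 tilt 0.05 q7 -1.63 F [0.  3.2 3.7] w 0.490
delta tool m [ 0.0001 -0.0017  0.0077] turn deg [-0.04 -0.02  0.05]
```

```bash
python3 -m jog '[[[0,-0.001,0.003,0,0,0,0],[0,-0.001,0.006,0,0,0,0],[0,-0.001,0.008,0,0,0,0],[0,-0.001,0.008,0,0,0,0],[0,-0.001,0.008,0,0,0,0]]]'; python3 go.py 505 -9.6 101 -90
```

```text
time: 3.75
ee_pos: [505.0, -11.0, 248.3]
tcp_rot: [0.0, 1.0, -0.0, 0.001]
force: [-1.1, 2.2, 8.2]
width: 0.492
t=3.75 grasp now [505.1 -11.  101. ] jaw -90.0 tilt 0.06 q7 -1.64 F [-1.1  2.2  8.2] w 0.492
delta tool m [ 0.     -0.0014  0.    ] turn deg [ 0.01 -0.06 -0.  ]
```

```bash
python3 -m jog '[[[0,0,0,0,0,-7,0],[0,0,0,0,0,-14,0],[0,0,0,0,0,-21,0],[0,0,0,0,0,-28,0],[0,0,0,0,0,-35,0],[0,0,0,0,0,-42,0],[0,0,0,0,0,-49,0],[0,0,0,0,0,-56,0],[0,0,0,0,0,-63,0],[0,0,0,0,0,-70,0],[0,0,0,0,0,-77,0],[0,0,0,0,0,-84,0]]]'; python3 go.py 505 -9.6 101 -5; python3 -c "
from station import env;print(env.sense()['ft_torque'].round(2))"
```

```text
time: 4.95
ee_pos: [505.7, -10.8, 248.5]
tcp_rot: [0.001, 0.742, 0.671, 0.002]
force: [0.0, 1.6, 8.0]
width: 0.49
t=4.95 grasp now [506.2 -10.7 101.2] jaw -5.7 tilt 0.21 q7 -0.79 F [0.  1.6 8. ] w 0.490
delta tool m [ 0.0011 -0.0008  0.0002] turn deg [ 0.2  -0.05 -0.74]
[ 0.37 -0.14 -0.07]
```

```bash
python3 -m jog '[[[0,0,0,0,0,-1,0],[0,0,-0.003,0,0,-1,0],[0,0,-0.006,0,0,-1,0],[0,0,-0.009,0,0,-1,0],[0,0,-0.013,0,0,-1,0],[0,0,-0.013,0,0,-1,0]]]'; python3 go.py 505 -9.6 101 -5
```

```text
time: 5.55
ee_pos: [505.4, -11.0, 261.2]
tcp_rot: [0.001, 0.737, 0.675, 0.001]
force: [2.7, 0.2, 1.7]
width: 0.49
t=5.55 grasp now [505.7 -11.  113.9] jaw -5.0 tilt 0.12 q7 -0.76 F [2.7 0.2 1.7] w 0.490
delta tool m [ 0.0014 -0.0006  0.0129] turn deg [ 0.12 -0.03 -0.02]
```

```bash
python3 -m jog '[[[0,0,-0.003,0,0,0,0],[0,0,-0.006,0,0,0,0],[0,0,-0.008,0,0,0,0],[0,0,-0.008,0,0,0,0]]]'; python3 go.py 505 -9.6 101 -5
```

```text
time: 5.95
ee_pos: [503.6, -11.5, 268.5]
tcp_rot: [-0.001, 0.737, 0.675, -0.002]
force: [-0.0, -0.3, -1.8]
width: 0.49
t=5.95 grasp now [503.1 -11.8 121.2] jaw -5.0 tilt 0.21 q7 -0.75 F [-0.  -0.3 -1.8] w 0.490
delta tool m [0.0021 0.0013 0.0202] turn deg [-0.18  0.11 -0.02]
```

```bash
python3 -m jog '[[[0,0,-0.02,0,0,0,0],[0,0,-0.05,0,0,0,0],[0,0,-0.08,0,0,0,0],[0,0,-0.1,0,0,0,0],[0,0,-0.1,0,0,0,0]]]'; python3 go.py 491.5 -419 215 -5
```

```text
time: 6.45
ee_pos: [504.8, -11.1, 370.6]
tcp_rot: [0.001, 0.738, 0.675, 0.001]
force: [-0.2, -0.9, -2.7]
width: 0.491
t=6.45 grasp now [505.2 -11.2 223.3] jaw -5.0 tilt 0.17 q7 -0.63 F [-0.2 -0.9 -2.7] w 0.491
delta tool m [-0.4075  0.0226  0.0084] turn deg [ 0.17  0.01 -0.04]
```

```bash
python3 -m jog '[[[-0.02,0.001,0,0,0,0,0],[-0.06,0.003,0,0,0,0,0],[-0.10,0.005,0.002,0,0,0,0],[-0.14,0.008,0.004,0,0,0,0],[-0.18,0.01,0.006,0,0,0,0],[-0.22,0.012,0.008,0,0,0,0],[-0.26,0.014,0.008,0,0,0,0],[-0.30,0.017,0.008,0,0,0,0],[-0.34,0.019,0.008,0,0,0,0],[-0.375,0.021,0.008,0,0,0,0],[-0.4,0.022,0.008,0,0,0,0],[-0.4075,0.0226,0.008,0,0,0,0]]]'; python3 go.py 491.5 -419 77 -5
```

```text
time: 7.65
ee_pos: [489.5, -422.2, 358.0]
tcp_rot: [-0.001, 0.739, 0.674, -0.002]
force: [0.1, 1.1, -2.7]
width: 0.489
t=7.65 grasp now [ 488.8 -422.3  210.7] jaw -5.3 tilt 0.28 q7 0.13 F [ 0.1  1.1 -2.7] w 0.489
delta tool m [0.0035 0.0024 0.1337] turn deg [-0.27  0.06 -0.3 ]
```

```bash
python3 -m jog '[[[0.001,0.001,0.03,0,0,0,0],[0.0025,0.002,0.065,0,0,0,0],[0.0025,0.002,0.095,0,0,0,0],[0.0025,0.002,0.115,0,0,0,0],[0.0025,0.002,0.127,0,0,0,0],[0.0025,0.002,0.131,0,0,0,0],[0.0025,0.002,0.133,0,0,0,0],[0.0025,0.002,0.134,0,0,0,0],[0.0025,0.002,0.134,0,0,0,0]]]'; python3 go.py 491.5 -419 75 -5
python3 - <<'E'
from h import *
f=env.grab_frame('scene'); cv2.imwrite('pics/s_e.png',cv2.resize(f[200:350,150:340],None,fx=4,fy=4,interpolation=cv2.INTER_CUBIC))
E
```

```text
time: 8.55
ee_pos: [494.3, -416.6, 227.7]
tcp_rot: [0.001, 0.737, 0.676, 0.0]
force: [-0.2, -0.4, -2.2]
width: 0.491
t=8.55 grasp now [ 494.5 -416.8   80.4] jaw -5.0 tilt 0.09 q7 0.03 F [-0.2 -0.4 -2.2] w 0.491
delta tool m [-0.0026 -0.0026  0.0054] turn deg [ 0.08  0.05 -0.01]
```

View pics/s_e.png

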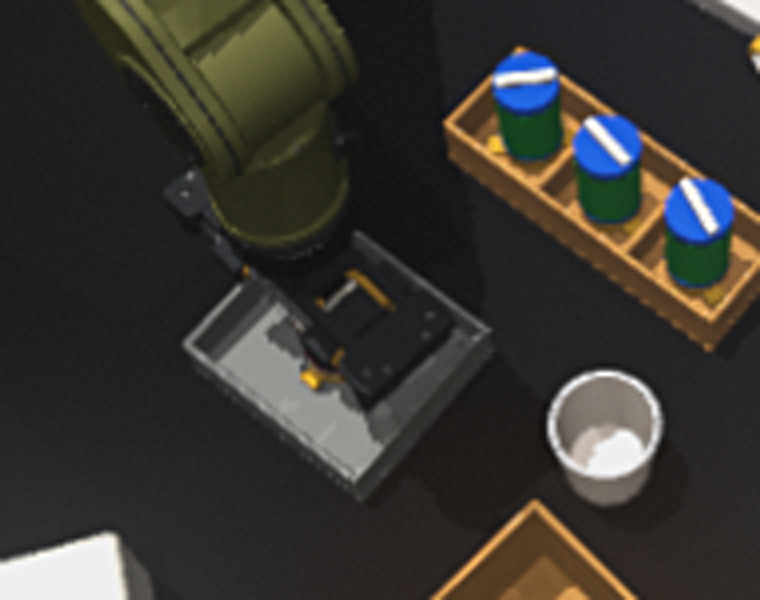

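```bash
python3 -m jog '[[[0,0,0.002,0,0,0,0],[0,0,0.004,0,0,0,0],[0,0,0.005,0,0,0,0],[0,0,0.005,0,0,0,0]]]'; python3 go.py 491.5 -419 75 -5
```

```text
time: 9.0
ee_pos: [494.0, -416.6, 222.3]
tcp_rot: [0.0, 0.737, 0.676, -0.0]
force: [-0.8, -0.6, 1.8]
width: 0.494
t=9.00 grasp now [ 494.  -416.7   75. ] jaw -5.0 tilt 0.03 q7 0.03 F [-0.8 -0.6  1.8] w 0.494
delta tool m [-0.0026 -0.0023 -0.    ] turn deg [ 0.    0.03 -0.01]
```

```bash
python3 -m jog '[[[0,0,0,0,0,0,0.55],[0,0,0,0,0,0,0.65],[0,0,0,0,0,0,0.75],[0,0,0,0,0,0,0.75],[0,0,-0.02,0,0,0,0.8],[0,0,-0.06,0,0,0,0.8],[0,0,-0.1,0,0,0,0.9],[0,0,-0.14,0,0,0,1],[0,0,-0.16,0,0,0,1]]]'; python3 go.py 437 264 200 -90
python3 - <<'E'
from h import *
f=env.grab_frame('scene'); cv2.imwrite('pics/s_f.png',cv2.resize(f[200:350,150:340],None,fx=4,fy=4,interpolation=cv2.INTER_CUBIC))
E
```

```text
time: 9.9
ee_pos: [494.9, -416.6, 385.7]
tcp_rot: [0.003, 0.737, 0.676, 0.001]
force: [0.4, 0.3, 0.4]
width: 1.001
t=9.90 grasp now [ 495.6 -417.   238.4] jaw -5.0 tilt 0.32 q7 0.14 F [0.4 0.3 0.4] w 1.001
delta tool m [ 0.673  -0.1171  0.0363] turn deg [ 0.34 -0.11 85.  ]
```

View pics/s_f.png

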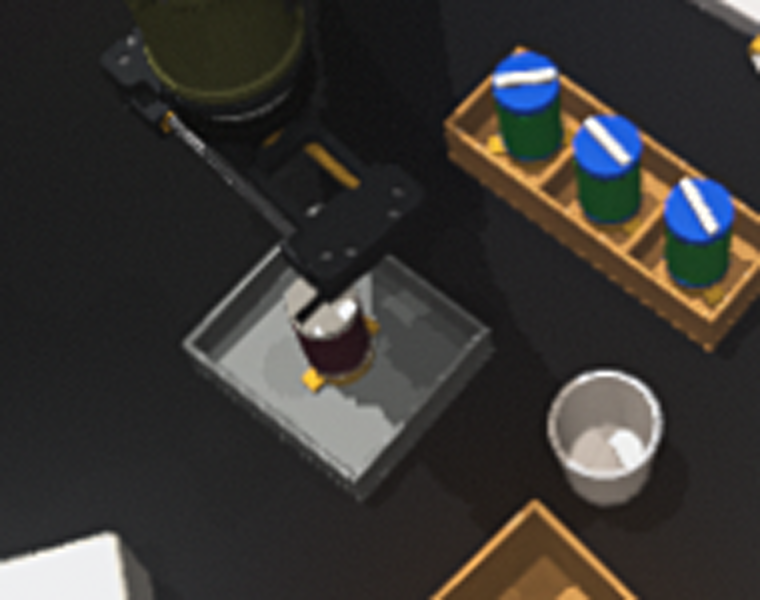

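```bash
python3 -m jog '[[[0.02,-0.004,0,0,0,-3,1],[0.06,-0.01,0,0,0,-9,1],[0.105,-0.018,0,0,0,-16,1],[0.15,-0.026,0,0,0,-23,1],[0.195,-0.034,0,0,0,-30,1],[0.24,-0.042,0,0,0,-37,1],[0.285,-0.05,0,0,0,-44,1],[0.33,-0.058,0,0,0,-51,1],[0.375,-0.066,0,0,0,-58,1],[0.42,-0.074,0,0,0,-65,1],[0.465,-0.082,0,0,0,-72,1],[0.51,-0.09,0,0,0,-79,1]]]'; python3 go.py 437 264 200 83.2
```

```text
time: 11.15
ee_pos: [448.3, 101.0, 381.5]
tcp_rot: [-0.0, 0.137, 0.991, -0.0]
force: [0.9, -0.2, -0.1]
width: 1.0
t=11.15 grasp now [448.3 101.  234.2] jaw 74.3 tilt 0.01 q7 0.19 F [ 0.9 -0.2 -0.1] w 1.000
delta tool m [0.055  0.1538 0.0342] turn deg [-0.01 -0.01 -8.92]
```

```bash
python3 -m jog '[[[0.016,0.045,0,0,0,-4,1],[0.032,0.09,0,0,0,-9,1],[0.048,0.13,0.01,0,0,-9,1],[0.055,0.15,0.025,0,0,-9,1],[0.055,0.154,0.034,0,0,-9,1],[0.055,0.154,0.034,0,0,-9,1],[0.055,0.154,0.034,0,0,-9,1]]]'; python3 lids.py d "{'o2':('w',96,(508,257)),'o3':('w',96,(622,243)),'n1':('b',95,(485,-219)),'n2':('b',95,(559,-223)),'n3':('b',95,(633,-223))}" | grep tri; python3 go.py 437 264 77 83.2
```

```text
time: 11.85
ee_pos: [438.7, 261.0, 347.4]
tcp_rot: [-0.0, 0.062, 0.998, -0.001]
force: [-0.1, -0.3, 0.4]
width: 1.0
   tri [625.8 243.8  95.7   3.7] z 96
   tri [ 487.3 -217.9   92.4    1.9] z 95
   tri [ 559.9 -220.6   92.5    2.5] z 95
   tri [ 635.4 -220.2   93.     2.5] z 95
t=11.95 grasp now [438.9 260.9 200.7] jaw 82.9 tilt 0.07 q7 0.02 F [ 0.1 -0.3  0. ] w 1.000
delta tool m [0.0023 0.0028 0.1237] turn deg [-0.06  0.03 -0.34]
```

```bash
python3 -m jog '[[[0.001,0.002,0.03,0,0,0,1],[0.002,0.003,0.065,0,0,0,1],[0.002,0.003,0.095,0,0,0,1],[0.002,0.003,0.115,0,0,0,1],[0.002,0.003,0.123,0,0,0,1],[0.002,0.003,0.123,0,0,0,1],[0.002,0.003,0.123,0,0,0,1]]]'; python3 go.py 437 264 77 83.2
python3 - <<'E'
from h import *
f=env.grab_frame('scene'); cv2.imwrite('pics/s_g.png',cv2.resize(f[70:200,310:470],None,fx=4.6,fy=4.6,interpolation=cv2.INTER_CUBIC))
E
```

```text
time: 12.65
ee_pos: [437.2, 265.8, 225.7]
tcp_rot: [0.001, 0.061, 0.998, 0.001]
force: [0.4, 0.1, 0.8]
width: 0.998
t=12.65 grasp now [437.4 265.9  78.4] jaw 83.0 tilt 0.09 q7 -0.23 F [0.4 0.1 0.8] w 0.998
delta tool m [-0.     -0.0018  0.0014] turn deg [ 0.06  0.06 -0.25]
```

View pics/s_g.png

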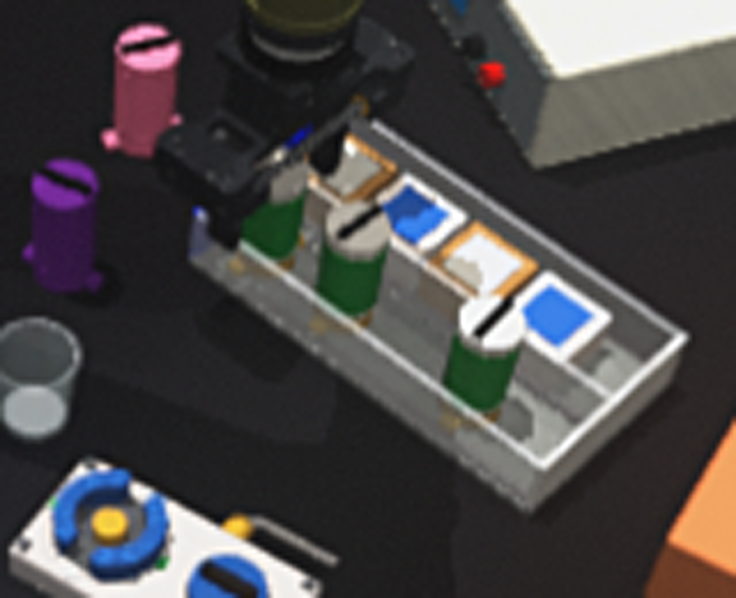

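```bash
python3 -m jog '[[[0,0,0.001,0,0,0,0.7],[0,0,0.001,0,0,0,0.4],[0,0,0.001,0,0,0,0.2],[0,0,0.001,0,0,0,0],[0,0,0.001,0,0,0,0],[0,0,0.001,0,0,0,0],[0,0,0.001,0,0,0,0]]]' 45; python3 go.py 437 264 77 83.2
python3 - <<'E'
from h import *
print(env.sense()['qpos'].round(2))
f=env.grab_frame('top'); cv2.imwrite('pics/t_g.png',cv2.resize(f[150:240,255:340],None,fx=6.5,fy=6.5,interpolation=cv2.INTER_CUBIC))
g=env.grab_frame('scene')
for n,im,box in (('top',f,(255,150,340,240)),('scene',g,(300,160,370,220))):
    x0,y0,x1,y1=box; h=cv2.cvtColor(im[y0:y1,x0:x1],cv2.COLOR_BGR2HSV)
    m=(h[...,0]>12)&(h[...,0]<35)&(h[...,1]>120)&(h[...,2]>120)
    k,l,st,c=cv2.connectedComponentsWithStats(m.astype(np.uint8))
    for i in range(1,k):
        if st[i,4]>5: px=c[i]+[x0,y0]; print(n,px.round(1),st[i,4],onplane(n,[px],44).round(1))
E
```

```text
time: 13.4
ee_pos: [436.7, 265.7, 223.8]
tcp_rot: [0.0, 0.061, 0.998, -0.0]
force: [0.2, 0.3, 0.1]
width: 0.486
t=13.40 grasp now [436.7 265.7  76.5] jaw 83.0 tilt 0.02 q7 -0.23 F [0.2 0.3 0.1] w 0.486
delta tool m [-0.0005 -0.0017 -0.0005] turn deg [-0.02  0.   -0.2 ]
[-0.25  0.93 -0.66  2.02  1.08  0.59 -0.23]
top [315.5 182. ] 6 [[570.4 -59.9]]
top [275.9 187.4] 24 [[557.6  47.6]]
scene [333.3 183.4] 43 [[505.6  -9.1]]
scene [361.5 184. ] 23 [[571.1  40.9]]
scene [341.  210.7] 34 [[579.2 -69.2]]
```

View pics/t_g.png

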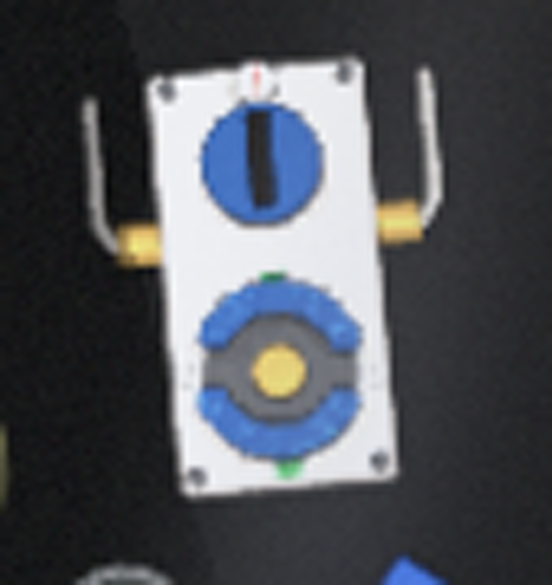

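Run:
```python
from h import *
A=lambda ps:(np.array(ps,float)+.5)/6.5-.5+[255,150]
v=onplane('top',A([(279,371)]),44)[0]
g=onplane('top',A([(272,277),(288,470)]),30); ang=lambda d:np.degrees(np.arctan2(d[1],d[0]))
print('valve',v.round(1),'green',g.round(1),g.mean(0).round(1),ang(g[0]-g[1]))
w=onplane('top',A([(203,371),(356,372)]),45); print('gaps',w.round(1),w.mean(0).round(1),ang(w[0]-w[1]))
c=onplane('top',A([(150,77),(360,60),(396,476),(184,495)]),30); print(c.round(1),ang(c[0]-c[3]),ang(c[1]-c[2]), ang(c[0]-c[1])-90)
r=onplane('top',A([(256,112),(265,205)]),56); print('rib2',ang(r[0]-r[1]))
```

```text
valve [504.  -10.3] green [[545.6  -7.2]
 [464.1 -12.9]] [504.8 -10.1] 4.0399373711223285
gaps [[504.4  21.1]
 [502.8 -42.2]] [503.6 -10.6] 88.60450562578326
[[632.5  43.8]
 [638.1 -45.6]
 [460.8 -57.9]
 [454.3  30.6]] 4.245285587335001 3.98683103085492 3.5761825489899337
rib2 4.861040792722051
```

```bash
python3 -m jog '[[[0,0,-0.02,0,0,0,0],[0,0,-0.05,0,0,0,0],[0,0,-0.08,0,0,0,0],[0,0,-0.11,0,0,0,0],[0,0,-0.115,0,0,0,0],[0,0,-0.115,0,0,0,0]]]'; python3 go.py 504.5 -10.5 190 100.5
```

```text
time: 14.1
ee_pos: [436.8, 265.6, 338.8]
tcp_rot: [0.001, 0.061, 0.998, 0.0]
force: [-0.0, -0.2, -3.7]
width: 0.49
t=14.10 grasp now [437.  265.6 191.5] jaw 83.0 tilt 0.06 q7 0.00 F [-0.  -0.2 -3.7] w 0.490
delta tool m [-0.1009 -0.2658  0.0016] turn deg [ 1.000e-02  6.000e-02 -1.753e+01]
```

```bash
python3 -m jog '[[[-0.008,-0.02,0,0,0,-2,0],[-0.02,-0.053,0,0,0,-5,0],[-0.033,-0.088,0,0,0,-8,0],[-0.046,-0.122,0,0,0,-11,0],[-0.059,-0.156,0,0,0,-14,0],[-0.072,-0.19,0,0,0,-17.5,0],[-0.085,-0.224,0,0,0,-17.5,0],[-0.095,-0.25,0,0,0,-17.5,0],[-0.101,-0.266,0,0,0,-17.5,0],[-0.101,-0.266,0,0,0,-17.5,0],[-0.101,-0.266,0,0,0,-17.5,0],[-0.101,-0.266,0,0,0,-17.5,0]]]'; python3 go.py 504.5 -10.7 120 100.5;  python3 - <<'E'
from h import *
print(env.sense()['qpos'].round(2))
f=env.grab_frame('top'); cv2.imwrite('pics/t_h.png',cv2.resize(f[150:240,255:340],None,fx=6.5,fy=6.5,interpolation=cv2.INTER_CUBIC))
g=env.grab_frame('scene'); cv2.imwrite('pics/s_h.png',cv2.resize(g[110:220,280:400],None,fx=5.4,fy=5.4,interpolation=cv2.INTER_CUBIC))
E
```

```text
time: 15.3
ee_pos: [504.1, -9.1, 338.3]
tcp_rot: [-0.0, -0.093, 0.996, 0.001]
force: [0.9, 0.5, -2.8]
width: 0.492
t=15.30 grasp now [504.   -8.9 191. ] jaw 100.6 tilt 0.08 q7 0.79 F [ 0.9  0.5 -2.8] w 0.492
delta tool m [-0.0001 -0.0017  0.071 ] turn deg [ 0.07 -0.04  0.15]
[ 0.48  0.8  -0.95  1.97  0.88  0.86  0.79]
```

View pics/s_h.png

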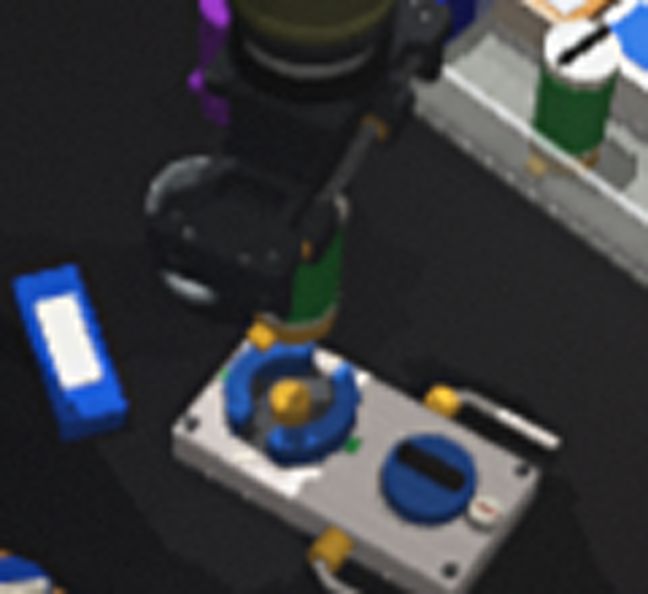

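Run:
```python
from h import *
px=(np.array([[262,333],[256,330]])+.5)/5.4-.5+[280,110]
P=onplane('scene',px,124); c=np.array([504,-9])
for p in P: d=p-c; print(p.round(1),np.linalg.norm(d).round(1),np.degrees(np.arctan2(d[1],d[0]))%180)
```

```text
[500.8 -30.7] 22.0 81.63856548642704
[497.3 -31.2] 23.2 73.0557145964141
```

Run:
```python
from h import *
g=env.grab_frame('scene'); k=10; x0,y0=310,150
im=cv2.resize(g[y0:y0+45,x0:x0+60],None,fx=k,fy=k,interpolation=cv2.INTER_CUBIC)
p,Rm,s=tcp(); G=p+Rm.as_matrix()[:,2]*147.3; print(G)
b=G[2]-70.5
for a,col in ((88,(0,255,0)),(80,(0,0,255))):
    t=np.radians(a); u=-np.array([np.cos(t),np.sin(t)]); n=np.array([-u[1],u[0]])
    for z in (b,b+6):
        q=[np.r_[G[:2]+u*r+n*w,z] for r,w in ((22,-6),(30,-6),(30,6),(22,6))]
        pp=((proj('scene',q)-[x0,y0]+.5)*k-.5).round().astype(np.int32); cv2.polylines(im,[pp],True,col,1)
    c=[np.r_[G[:2]+22*np.array([np.cos(t),np.sin(t)]),b] for t in np.arange(0,6.28,.1)]
    cv2.polylines(im,[((proj('scene',c)-[x0,y0]+.5)*k-.5).round().astype(np.int32)],True,(255,255,255),1)
cv2.imwrite('pics/ov.png',im)
```

```text
[504.34440804  -9.27426389 191.46029165]
```

View pics/ov.png

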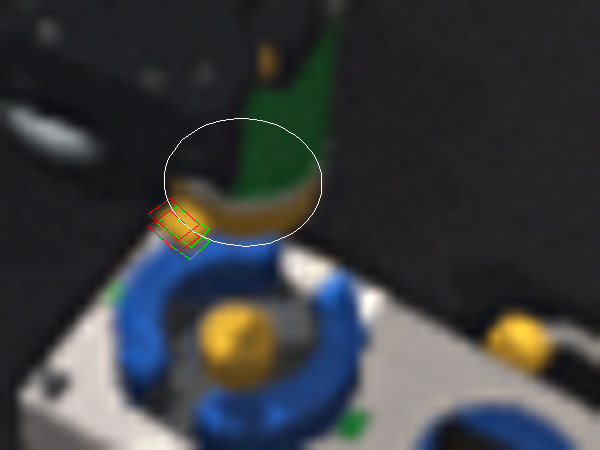

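```bash
python3 -m jog '[[[0,-0.001,0.02,0,0,0,0],[0,-0.001,0.045,0,0,0,0],[0,-0.001,0.06,0,0,0,0],[0,-0.001,0.065,0,0,0,0],[0,-0.001,0.065,0,0,0,0],[0,-0.001,0.065,0,0,0,0],[0,-0.001,0.065,0,0,0,0]]]'; python3 go.py 504.7 -10.8 114.5 100.5
```

```text
time: 16.15
ee_pos: [505.1, -11.2, 274.7]
tcp_rot: [0.001, -0.092, 0.996, 0.0]
force: [0.3, -0.6, -2.0]
width: 0.487
t=16.15 grasp now [505.3 -11.2 127.4] jaw 100.5 tilt 0.10 q7 0.67 F [ 0.3 -0.6 -2. ] w 0.487
delta tool m [0.0003 0.0005 0.0129] turn deg [-0.01  0.1   0.01]
```

```bash
python3 -m jog '[[[0,0,0.004,0,0,0,0],[0,0,0.008,0,0,0,0],[0,0,0.012,0,0,0,0],[0,0,0.012,0,0,0,0],[0,0,0.012,0,0,0,0]]]'; python3 go.py 504.7 -10.8 101 100.5
```

```text
time: 16.65
ee_pos: [504.8, -11.2, 261.7]
tcp_rot: [0.0, -0.092, 0.996, 0.0]
force: [0.6, 1.4, -2.7]
width: 0.492
t=16.65 grasp now [504.8 -11.1 114.4] jaw 100.5 tilt 0.04 q7 0.64 F [ 0.6  1.4 -2.7] w 0.492
delta tool m [0.     0.0004 0.0134] turn deg [0.04 0.01 0.02]
```

```bash
python3 -m jog '[[[0,0,0.003,0,0,0,0],[0,0,0.006,0,0,0,0],[0,0,0.009,0,0,0,0],[0,0,0.012,0,0,0,0],[0,0,0.013,0,0,0,0],[0,0,0.013,0,0,0,0],[0,0,0.013,0,0,0,0]]]'; python3 go.py 504.7 -10.8 101 100.5
```

```text
time: 17.35
ee_pos: [504.9, -10.8, 249.6]
tcp_rot: [0.001, -0.092, 0.996, 0.0]
force: [-1.7, 1.5, 9.4]
width: 0.489
t=17.35 grasp now [505.1 -10.7 102.3] jaw 100.5 tilt 0.10 q7 0.61 F [-1.7  1.5  9.4] w 0.489
delta tool m [0.0002 0.0001 0.0013] turn deg [0.02 0.09 0.04]
```

```bash
python3 -m jog '[[[0,0,0.0004,0,0,7,0],[0,0,0.0004,0,0,14,0],[0,0,0.0004,0,0,21,0],[0,0,0.0004,0,0,28,0],[0,0,0.0004,0,0,35,0],[0,0,0.0004,0,0,42,0],[0,0,0.0004,0,0,49,0],[0,0,0.0004,0,0,56,0],[0,0,0.0004,0,0,63,0],[0,0,0.0004,0,0,70,0],[0,0,0.0004,0,0,77,0],[0,0,0.0004,0,0,84,0]]]'; python3 go.py 504.7 -10.8 101 16.5;python3 -c "
from station import env;s=env.sense();print(s['ft_torque'].round(2),s['qpos'].round(2))"
```

```text
time: 18.55
ee_pos: [505.4, -10.3, 249.3]
tcp_rot: [0.001, 0.6, 0.8, 0.002]
force: [0.1, 3.3, 7.6]
width: 0.488
t=18.55 grasp now [505.8 -10.  102. ] jaw 16.3 tilt 0.21 q7 -0.62 F [0.1 3.3 7.6] w 0.488
delta tool m [-0.0003 -0.0008  0.001 ] turn deg [ 0.2  -0.06 -0.19]
[ 0.8  -0.31  0.17] [ 0.22  0.84 -0.48  2.04  0.85  0.47 -0.62]
```

```bash
python3 -m jog '[[[0,0,0,0,0,0,0],[0,0,-0.003,0,0,0,0],[0,0,-0.006,0,0,0,0],[0,0,-0.007,0,0,0,0],[0,0,-0.007,0,0,0,0],[0,0,-0.007,0,0,0,0]]]'; python3 go.py 504.7 -10.8 109 16.5
```

```text
time: 19.15
ee_pos: [505.5, -10.6, 255.8]
tcp_rot: [0.0, 0.598, 0.802, 0.002]
force: [0.6, 2.6, 5.4]
width: 0.489
t=19.15 grasp now [505.9 -10.3 108.5] jaw 16.6 tilt 0.19 q7 -0.60 F [0.6 2.6 5.4] w 0.489
delta tool m [ 0.     -0.0008 -0.0005] turn deg [ 0.18 -0.07  0.05]
```

```bash
python3 -m jog '[[[0,0,-0.001,0,0,0,0],[0,0,-0.002,0,0,0,0],[0,0,-0.002,0,0,0,0],[0,0,-0.002,0,0,0,0]]]'; python3 go.py 504.7 -10.8 109 16.5
```

```text
time: 19.55
ee_pos: [505.6, -10.8, 256.4]
tcp_rot: [-0.0, 0.598, 0.801, 0.002]
force: [4.4, 5.7, -10.4]
width: 0.487
t=19.55 grasp now [505.8 -10.3 109.1] jaw 16.5 tilt 0.18 q7 -0.60 F [  4.4   5.7 -10.4] w 0.487
delta tool m [ 0.0002 -0.0009  0.0001] turn deg [ 0.12 -0.14  0.05]
```

```bash
python3 -m jog '[[[0,0,0.001,0,0,0,0],[0,0,0.001,0,0,0,0.55],[0,0,0.001,0,0,0,0.7],[0,0,0.001,0,0,0,0.9],[0,0,0.001,0,0,0,1],[0,0,0.001,0,0,0,1],[0,0,-0.03,0,0,0,1],[0,0,-0.08,0,0,0,1],[0,0,-0.12,0,0,0,1]]]'; python3 go.py 508.7 256.5 200 83.2; python3 -c "
from station import env;print(env.sense()['qpos'].round(2))"
```

```text
time: 20.45
ee_pos: [504.4, -11.5, 379.1]
tcp_rot: [-0.0, 0.598, 0.801, -0.0]
force: [1.9, -0.7, 0.4]
width: 1.001
t=20.45 grasp now [504.3 -11.5 231.8] jaw 16.5 tilt 0.05 q7 -0.39 F [ 1.9 -0.7  0.4] w 1.001
delta tool m [0.2557 0.0803 0.0319] turn deg [-3.000e-02 -4.000e-02 -6.668e+01]
[ 0.37  0.65 -0.71  1.94  0.59  0.78 -0.39]
```

```bash
python3 -m jog '[[[0.02,0.006,0,0,0,-5,1],[0.05,0.016,0,0,0,-12,1],[0.085,0.027,0,0,0,-20,1],[0.12,0.038,0,0,0,-28,1],[0.155,0.049,0,0,0,-36,1],[0.19,0.06,0,0,0,-44,1],[0.225,0.071,0.01,0,0,-52,1],[0.245,0.077,0.02,0,0,-59,1],[0.256,0.08,0.032,0,0,-64.5,1],[0.256,0.08,0.032,0,0,-64.5,1],[0.256,0.08,0.032,0,0,-64.5,1],[0.256,0.08,0.032,0,0,-64.5,1]]]';  python3 lids.py e "{'locked':('w',128.5,(504.5,-10)),'n1':('b',95,(487,-219)),'n2':('b',95,(560,-221)),'n3':('b',95,(635,-220))}"; python3 go.py 508.7 256.7 77 81
```

```text
time: 21.65
ee_pos: [508.9, 255.8, 345.5]
tcp_rot: [0.0, 0.08, 0.997, -0.001]
force: [0.7, -0.8, 0.4]
width: 1.003
locked top fail max() iterable argument is empty
locked scene fail max() iterable argument is empty
n1 top px [377.1 209.6] xy [ 486.3 -218.3] ang 46.3 rib [ 486.8 -218.6] dia 39-45
n1 scene px [280.9 220.1] xy [ 489.  -218.2] ang 46.5 rib [ 488.4 -217.8] dia 40-47
   tri [ 487.3 -217.9   92.4    1.9] z 95
n2 top px [377.2 182. ] xy [ 558.6 -221.3] ang -10.6 rib [ 557.6 -221.6] dia 42-45
n2 scene px [301.4 235.9] xy [ 561.6 -220.7] ang -11.8 rib [ 563.6 -221.3] dia 41-47
   tri [ 559.9 -220.6   92.6    2.5] z 95
n3 top px [376.3 154.8] xy [ 631.2 -221.5] ang -27.6 rib [ 629.9 -221. ] dia 41-45
n3 scene px [323.3 251.6] xy [ 634.  -220.6] ang -26.7 rib [ 635.7 -221.6] dia 42-47
   tri [ 632.5 -220.8   93.1    2.6] z 95
t=21.75 grasp now [509.1 255.8 198.5] jaw 80.9 tilt 0.06 q7 0.09 F [0.3 0.2 0.1] w 1.000
delta tool m [0.0006 0.0009 0.1215] turn deg [-0.03  0.06 -0.12]
```

View pics/scene_e.png

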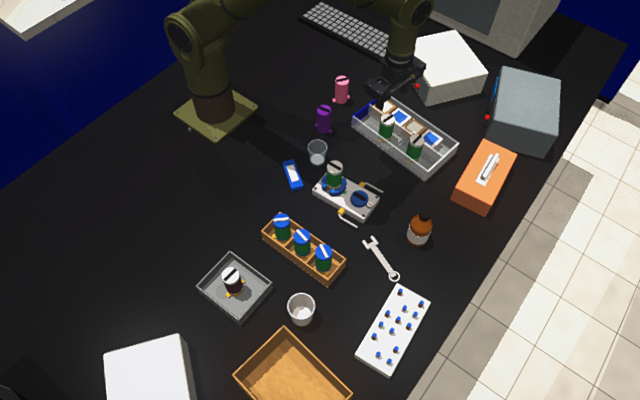

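Run:
```python
from h import *
f=cv2.imread('pics/top_e.png');g=cv2.imread('pics/scene_e.png')
a=cv2.resize(f[170:230,265:330],(390,360),interpolation=cv2.INTER_CUBIC);b=cv2.resize(g[150:210,305:370],(390,360),interpolation=cv2.INTER_CUBIC)
cv2.imwrite('pics/lk.png',np.hstack([a,b]))
for n,im,box in (('top',f,(287,192,306,213)),('scene',g,(328,160,343,173))):
    x0,y0,x1,y1=box; c=im[y0:y1,x0:x1]; c=cv2.resize(c,None,fx=4,fy=4,interpolation=cv2.INTER_CUBIC)
    m=cv2.cvtColor(c,cv2.COLOR_BGR2GRAY)<70
    k,l,st,ce=cv2.connectedComponentsWithStats(m.astype(np.uint8))
    i=1+np.argmin([np.linalg.norm(ce[j]-np.array(c.shape[1::-1])/2) for j in range(1,k)]); ys,xs=np.nonzero(l==i)
    P=onplane(n,(np.c_[xs,ys]+.5)/4-.5+[x0,y0],134.5); w,v=np.linalg.eigh(np.cov(P.T)); print(n,st[i,4],P.mean(0),np.degrees(np.arctan2(v[1,1],v[0,1])),np.sqrt(w*12))
```

```text
Traceback (most recent call last):
ValueError: attempt to get argmin of an empty sequence
```

View pics/lk.png

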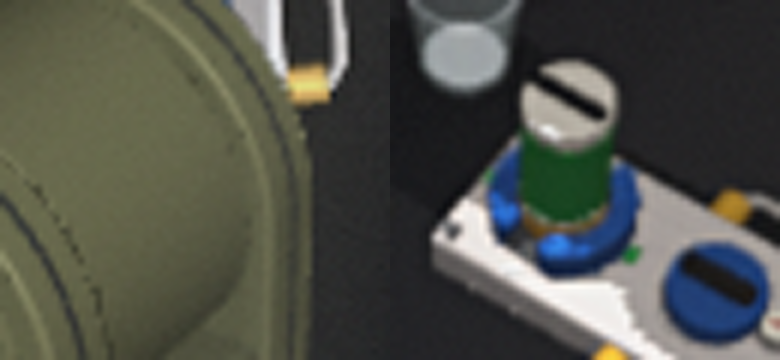

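```bash
python3 -m jog '[[[0.0005,0.001,0.03,0,0,0,1],[0.0005,0.001,0.065,0,0,0,1],[0.0005,0.001,0.095,0,0,0,1],[0.0005,0.001,0.115,0,0,0,1],[0.0005,0.001,0.121,0,0,0,1],[0.0005,0.001,0.121,0,0,0,0.8],[0.0005,0.001,0.121,0,0,0,0.6],[0.0005,0.001,0.121,0,0,0,0.3],[0.0005,0.001,0.121,0,0,0,0],[0.0005,0.001,0.121,0,0,0,0],[0.0005,0.001,0.121,0,0,0,0],[0.0005,0.001,0.121,0,0,0,0]]]' 40; python3 go.py 428 266 120 83.5
python3 - <<'E'
from h import *
f=env.grab_frame('scene'); cv2.imwrite('pics/s_i.png',cv2.resize(f[70:200,310:470],None,fx=4.6,fy=4.6,interpolation=cv2.INTER_CUBIC))
E
```

```text
time: 22.95
ee_pos: [508.5, 257.9, 224.7]
tcp_rot: [0.0, 0.078, 0.997, 0.0]
force: [0.3, 0.0, 1.9]
width: 0.486
t=22.95 grasp now [508.6 258.   77.4] jaw 81.0 tilt 0.04 q7 -0.07 F [0.3 0.  1.9] w 0.486
delta tool m [ 0.0807 -0.0046 -0.0426] turn deg [ 0.02  0.03 -2.5 ]
```

View pics/s_i.png

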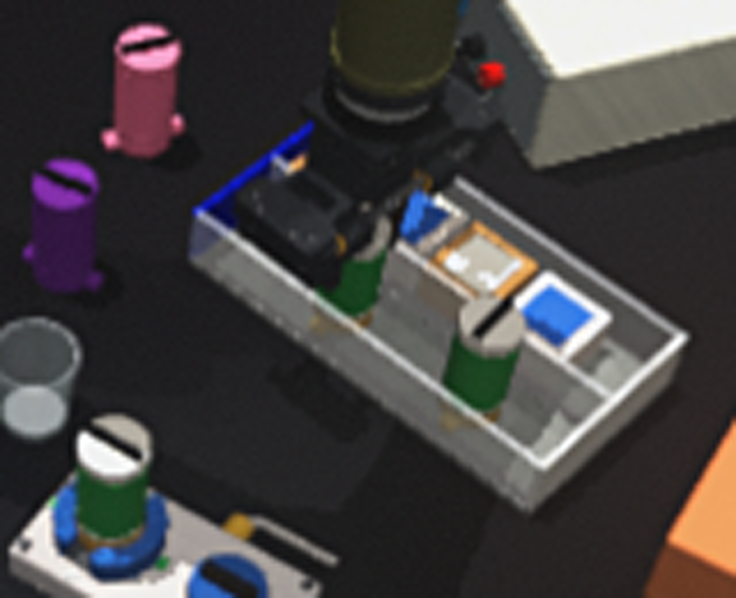

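```bash
python3 -m jog '[[[0,0,-0.005,0,0,0,0],[0,0,-0.015,0,0,0,0],[0.01,-0.001,-0.015,0,0,-2.5,0],[0.025,-0.0015,-0.015,0,0,-2.5,0],[0.045,-0.003,-0.015,0,0,-2.5,0],[0.06,-0.004,-0.015,0,0,-2.5,0],[0.072,-0.005,-0.015,0,0,-2.5,0],[0.076,-0.005,-0.015,0,0,-2.5,0],[0.076,-0.005,-0.012,0,0,-2.5,0],[0.076,-0.005,-0.008,0,0,-2.5,0],[0.076,-0.005,-0.004,0,0,-2.5,0],[0.076,-0.005,-0.003,0,0,-2.5,0]]]'; python3 go.py 428 266.8 77 83.5
```

```text
time: 24.2
ee_pos: [432.9, 264.4, 226.6]
tcp_rot: [-0.0, 0.057, 0.998, -0.0]
force: [-0.5, -0.2, -1.9]
width: 0.491
t=24.20 grasp now [432.8 264.3  79.3] jaw 83.5 tilt 0.04 q7 -0.28 F [-0.5 -0.2 -1.9] w 0.491
delta tool m [0.0051 0.0018 0.0023] turn deg [-0.04 -0.02 -0.05]
```

```bash
python3 -m jog '[[[0.002,0.002,0,0,0,0,0],[0.004,0.002,0,0,0,0,0],[0.006,0.002,0,0,0,0,0],[0.006,0.002,0,0,0,0,0],[0.006,0.002,0,0,0,0,0]]]'; python3 go.py 428 266.8 77 83.5
```

```text
time: 24.7
ee_pos: [426.8, 267.4, 227.5]
tcp_rot: [0.0, 0.057, 0.998, -0.0]
force: [0.3, -0.1, -2.9]
width: 0.491
t=24.70 grasp now [426.8 267.4  80.2] jaw 83.5 tilt 0.01 q7 -0.30 F [ 0.3 -0.1 -2.9] w 0.491
delta tool m [-0.0013 -0.0004  0.0032] turn deg [-0.    0.01  0.01]
```

```bash
python3 -m jog '[[[0.001,0,0,0,0,0,0],[0.002,0,0,0,0,0,0],[0.003,0,0,0,0,0,0],[0.003,0,0,0,0,0,0]]]'; python3 go.py 428 266.8 77 83.5
```

```text
time: 25.1
ee_pos: [424.9, 267.5, 227.6]
tcp_rot: [0.001, 0.057, 0.998, -0.0]
force: [5.0, -0.6, -0.2]
width: 0.491
t=25.10 grasp now [425.3 267.5  80.3] jaw 83.4 tilt 0.15 q7 -0.31 F [ 5.  -0.6 -0.2] w 0.491
delta tool m [-0.0031 -0.0004  0.0033] turn deg [-0.01  0.15 -0.05]
```

```bash
python3 -m jog '[[[-0.0015,0,0.001,0,0,0,0],[-0.0015,0,0.003,0,0,0,0],[-0.0015,0,0.0035,0,0,0,0],[-0.0015,0,0.0035,0,0,0,0]]]'; python3 go.py 428 266.8 77 83.5
```

```text
time: 25.5
ee_pos: [425.5, 267.8, 224.7]
tcp_rot: [0.001, 0.057, 0.998, 0.0]
force: [2.9, -1.0, 7.7]
width: 0.489
t=25.50 grasp now [425.7 267.8  77.4] jaw 83.5 tilt 0.09 q7 -0.32 F [ 2.9 -1.   7.7] w 0.489
delta tool m [-0.0026 -0.0007  0.0004] turn deg [0.02 0.09 0.01]
```

```bash
python3 -m jog '[[[0,0,-0.001,0,0,0,0.55],[0,0,-0.001,0,0,0,0.7],[0,0,-0.001,0,0,0,0.8],[0,0,-0.001,0,0,0,0.8],[0,0,-0.03,0,0,0,1],[0,0,-0.07,0,0,0,1],[0,0,-0.1,0,0,0,1]]]'; python3 go.py 623 245 170 87.5;  python3 lids.py f "{'o2':('w',96,(426,267)),'o3':('w',96,(622.5,243)),'n1':('b',95,(487,-219)),'n2':('b',95,(560,-221)),'n3':('b',95,(632,-220))}"|grep -v fail
```

```text
time: 26.2
ee_pos: [424.9, 267.8, 325.4]
tcp_rot: [-0.0, 0.056, 0.998, 0.0]
force: [0.8, 0.7, 0.2]
width: 0.999
t=26.20 grasp now [424.8 267.9 178.1] jaw 83.5 tilt 0.05 q7 -0.10 F [0.8 0.7 0.2] w 0.999
delta tool m [-0.1994 -0.0004  0.0079] turn deg [ 0.04 -0.04 -3.95]
o2 scene px [366.2 104.6] xy [423.8 264.5] ang 84.0 rib [426.8 259.9] dia 27-39
o3 top px [200.7 161.4] xy [622.7 242.7] ang 87.4 rib [621.8 241.1] dia 40-46
o3 scene px [416.8 139.3] xy [623.5 245.2] ang 87.3 rib [624.1 240.5] dia 34-45
   tri [623.2 243.2  97.3   2.1] z 96
n1 top px [377.1 209.6] xy [ 486.3 -218.3] ang 46.3 rib [ 486.8 -218.7] dia 39-45
n1 scene px [280.9 220.1] xy [ 489.  -218.3] ang 46.5 rib [ 488.4 -217.8] dia 40-47
   tri [ 487.3 -217.9   92.4    1.9] z 95
n2 top px [377.3 182. ] xy [ 558.6 -221.3] ang -10.8 rib [ 557.6 -221.6] dia 42-45
n2 scene px [301.4 235.9] xy [ 561.6 -220.7] ang -11.8 rib [ 563.7 -221.3] dia 41-47
   tri [ 559.9 -220.7   92.6    2.6] z 95
n3 top px [376.3 154.8] xy [ 631.2 -221.5] ang -27.6 rib [ 629.8 -220.9] dia 41-45
n3 scene px [323.3 251.6] xy [ 634.  -220.6] ang -26.7 rib [ 635.7 -221.6] dia 42-47
   tri [ 632.5 -220.8   93.1    2.6] z 95
```

```bash
python3 -m jog '[[[-0.02,0,0,0,0,-1,1],[-0.055,0,0,0,0,-2,1],[-0.095,0,0,0,0,-4,1],[-0.135,0,0,0,0,-4,1],[-0.17,-0.001,0,0,0,-4,1],[-0.19,-0.001,0.005,0,0,-4,1],[-0.1995,-0.001,0.01,0,0,-4,1],[-0.1995,-0.001,0.02,0,0,-4,1],[-0.1995,-0.001,0.03,0,0,-4,1],[-0.1995,-0.001,0.03,0,0,-4,1]]]'; python3 go.py 623 244.7 77 87.5
```

```text
time: 27.3
ee_pos: [621.6, 244.1, 291.7]
tcp_rot: [-0.002, 0.02, 1.0, -0.001]
force: [-0.5, 0.1, -0.2]
width: 1.003
t=27.30 grasp now [621.1 243.7 144.4] jaw 87.7 tilt 0.25 q7 0.40 F [-0.5  0.1 -0.2] w 1.003
delta tool m [-0.0016  0.0009  0.0674] turn deg [-0.14 -0.21  0.16]
```

```bash
python3 -m jog '[[[-0.001,0.001,0.02,0,0,0,1],[-0.001,0.001,0.045,0,0,0,1],[-0.001,0.001,0.06,0,0,0,1],[-0.001,0.001,0.067,0,0,0,1],[-0.001,0.001,0.067,0,0,0,1],[-0.001,0.001,0.067,0,0,0,0.8],[-0.001,0.001,0.067,0,0,0,0.5],[-0.001,0.001,0.067,0,0,0,0],[-0.001,0.001,0.067,0,0,0,0],[-0.001,0.001,0.067,0,0,0,0],[-0.001,0.001,0.067,0,0,0,0]]]' 40; python3 go.py 476 261 92 83.5
```

```text
time: 28.4
ee_pos: [624.5, 244.8, 227.0]
tcp_rot: [0.0, 0.022, 1.0, -0.0]
force: [0.5, 0.1, 1.4]
width: 0.488
t=28.40 grasp now [624.6 244.7  79.7] jaw 87.5 tilt 0.03 q7 0.35 F [0.5 0.1 1.4] w 0.488
delta tool m [ 0.1491  0.0097 -0.0123] turn deg [-0.02  0.02  3.99]
```

```bash
python3 -m jog '[[[0,0,-0.005,0,0,0,0],[0,0,-0.015,0,0,0,0],[0.01,0.0005,-0.015,0,0,2,0],[0.03,0.002,-0.015,0,0,4,0],[0.06,0.004,-0.015,0,0,4,0],[0.09,0.006,-0.015,0,0,4,0],[0.12,0.008,-0.015,0,0,4,0],[0.14,0.0095,-0.015,0,0,4,0],[0.149,0.01,-0.012,0,0,4,0],[0.149,0.01,-0.008,0,0,4,0],[0.149,0.01,-0.004,0,0,4,0],[0.149,0.01,-0.003,0,0,4,0]]]'; python3 go.py 470 262.3 80 83.5
```

```text
time: 29.6
ee_pos: [476.9, 261.1, 229.5]
tcp_rot: [0.0, 0.057, 0.998, -0.0]
force: [-0.5, -0.2, -2.0]
width: 0.49
t=29.60 grasp now [477.  261.   82.2] jaw 83.4 tilt 0.04 q7 -0.12 F [-0.5 -0.2 -2. ] w 0.490
delta tool m [0.007  0.0004 0.0022] turn deg [-0.03  0.03 -0.09]
```

```bash
python3 -m jog '[[[0.003,0,0,0,0,0,0],[0.005,0,0,0,0,0,0],[0.007,0,0,0,0,0,0],[0.008,0,0,0,0,0,0],[0.008,0,0,0,0,0,0],[0.008,0,0,0,0,0,0]]]'; python3 go.py 470 262.3 80 83.5
```

```text
time: 30.2
ee_pos: [470.1, 262.2, 230.5]
tcp_rot: [0.002, 0.058, 0.998, 0.0]
force: [5.0, -0.2, -1.1]
width: 0.49
t=30.20 grasp now [470.8 262.2  83.2] jaw 83.4 tilt 0.27 q7 -0.15 F [ 5.  -0.2 -1.1] w 0.490
delta tool m [0.0001 0.0001 0.0032] turn deg [ 0.04  0.26 -0.09]
```

```bash
python3 -m jog '[[[-0.001,0,0.001,0,0,0,0],[-0.001,0,0.003,0,0,0,0],[-0.001,0,0.0035,0,0,0,0],[-0.001,0,0.0035,0,0,0,0]]]'; python3 go.py 470 262.3 80 83.5
```

```text
time: 30.6
ee_pos: [470.5, 262.3, 227.0]
tcp_rot: [0.002, 0.057, 0.998, 0.0]
force: [5.6, -0.4, 1.9]
width: 0.49
t=30.60 grasp now [471.  262.3  79.7] jaw 83.4 tilt 0.21 q7 -0.15 F [ 5.6 -0.4  1.9] w 0.490
delta tool m [ 0.0005 -0.     -0.0003] turn deg [ 0.05  0.2  -0.05]
```

```bash
python3 -m jog '[[[-0.001,0,-0.0005,0,0,0,0.53],[-0.001,0,-0.0005,0,0,0,0.65],[-0.001,0,-0.0005,0,0,0,0.8],[-0.001,0,-0.0005,0,0,0,0.8],[-0.001,0,-0.03,0,0,0,0.9],[-0.001,0,-0.07,0,0,0,1],[-0.001,0,-0.12,0,0,0,1],[-0.001,-0.05,-0.14,0,0,0,1],[-0.001,-0.1,-0.14,0,0,0,1],[-0.001,-0.15,-0.14,0,0,0,1],[-0.001,-0.2,-0.14,0,0,0,1],[-0.001,-0.25,-0.14,0,0,0,1]]]'; python3 lids.py g "{'spent':('w',95,(494,-417)),'o2':('w',96,(426,267)),'o3':('w',96,(470,262)),'n1':('b',95,(487,-219)),'n2':('b',95,(560,-221)),'n3':('b',95,(632,-220))}";python3 go.py 634 -220.5 215 -90
python3 - <<'E'
from h import *
g=cv2.imread('pics/scene_g.png'); cv2.imwrite('pics/s_j.png',cv2.resize(g[70:215,310:470],None,fx=4.1,fy=4.1,interpolation=cv2.INTER_CUBIC))
E
```

```text
time: 31.8
ee_pos: [441.4, 15.6, 366.4]
tcp_rot: [-0.0, 0.056, 0.998, -0.0]
force: [1.4, -0.8, 0.6]
width: 0.998
spent top px [453.  206.5] xy [ 490.6 -417.8] ang 87.4 rib [ 490.7 -416.2] dia 26-43
spent scene px [229.7 274.9] xy [ 492.5 -416.2] ang 87.9 rib [ 494.1 -417.5] dia 30-45
   tri [ 491.4 -417.    94.6    2.5] z 95
o2 top px [191.  234.8] xy [428.4 265.4] ang 83.4 rib [425.1 263.8] dia 35-52
o2 scene px [368.3 105.1] xy [429.9 267. ] ang 84.0 rib [427.  262.3] dia 29-53
   tri [429.2 266.2  95.9   2.1] z 96
o3 top px [193.1 220.3] xy [466.3 260.4] ang 82.1 rib [469.4 258.6] dia 31-52
o3 scene px [378.3 110.5] xy [467.5 267.9] ang 83.2 rib [471.8 260.7] dia 42-54
   tri [468.  261.2 101.    5.9] z 96
n1 top px [377.3 209.6] xy [ 486.2 -219. ] ang 44.5 rib [ 485.9 -220.2] dia 38-44
n1 scene px [280.6 220.3] xy [ 488.7 -219.1] ang 45.3 rib [ 486.  -220.5] dia 37-46
   tri [ 487.1 -218.7   92.4    1.6] z 95
n2 top px [377.4 181.9] xy [ 558.8 -221.7] ang -10.7 rib [ 557.7 -221.6] dia 41-45
n2 scene px [301.4 236. ] xy [ 561.8 -220.9] ang -11.9 rib [ 563.7 -221.3] dia 41-47
   tri [ 560.1 -221.    92.9    2.6] z 95
n3 top px [376.3 154.8] xy [ 631.2 -221.4] ang -27.6 rib [ 629.8 -220.9] dia 41-45
n3 scene px [323.3 251.6] xy [ 633.9 -220.6] ang -26.6 rib [ 635.6 -221.6] dia 42-47
   tri [ 632.5 -220.7   93.1    2.5] z 95
t=31.90 grasp now [439.7   8.6 217.7] jaw 82.8 tilt 0.51 q7 0.39 F [-0.5  1.8 -1.7] w 1.003
delta tool m [-0.2207 -0.2043  0.0033] turn deg [-0.43 -0.28 -7.15]
```

View pics/s_j.png

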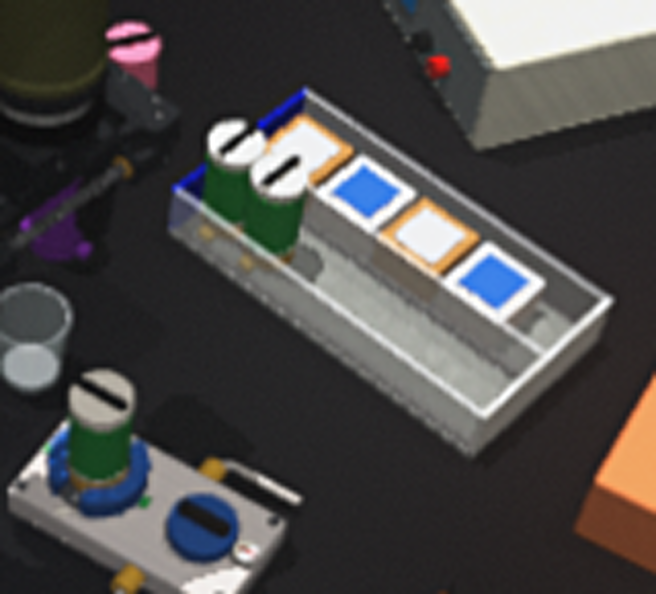

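```bash
python3 go.py 487.8 -218.8 170 60
```

```text
t=31.90 grasp now [439.7   8.6 217.7] jaw 82.8 tilt 0.51 q7 0.39 F [-0.5  1.8 -1.7] w 1.003
delta tool m [-0.0756 -0.2204  0.049 ] turn deg [-0.49 -0.17 22.85]
```

```bash
python3 -m jog '[[[-0.01,-0.03,0,0,0,4,1],[-0.024,-0.07,0,0,0,9,1],[-0.038,-0.11,0,0,0,14,1],[-0.052,-0.15,0.01,0,0,19,1],[-0.066,-0.19,0.02,0,0,23,1],[-0.073,-0.212,0.035,0,0,23,1],[-0.0756,-0.22,0.049,0,0,23,1],[-0.0756,-0.22,0.049,0,0,23,1],[-0.0756,-0.22,0.049,0,0,23,1],[-0.0756,-0.22,0.049,0,0,23,1]]]'; python3 go.py 487.8 -218.8 77 60
```

```text
time: 32.9
ee_pos: [492.7, -207.7, 318.2]
tcp_rot: [0.0, 0.253, 0.968, 0.001]
force: [-0.7, -0.6, -1.1]
width: 1.001
t=32.90 grasp now [ 492.9 -207.6  170.9] jaw 60.7 tilt 0.09 q7 0.53 F [-0.7 -0.6 -1.1] w 1.001
delta tool m [-0.0011 -0.0122  0.0939] turn deg [0.08 0.03 0.71]
```

```bash
python3 -m jog '[[[-0.001,-0.012,0.01,0,0,0.5,1],[-0.001,-0.012,0.03,0,0,0.5,1],[-0.001,-0.012,0.03,0,0,0.5,1]]]'; python3 go.py 487.8 -218.8 77 60
```

```text
time: 33.2
ee_pos: [486.0, -221.4, 285.6]
tcp_rot: [-0.002, 0.259, 0.966, -0.001]
force: [-0.8, 0.5, 0.2]
width: 0.999
t=33.20 grasp now [ 485.4 -221.4  138.3] jaw 60.0 tilt 0.24 q7 0.50 F [-0.8  0.5  0.2] w 0.999
delta tool m [-0.0005  0.0033  0.0613] turn deg [-0.12 -0.21 -0.02]
```

```bash
python3 -m jog '[[[0,0.0015,0.02,0,0,0,1],[0,0.0015,0.04,0,0,0,1],[0,0.0015,0.055,0,0,0,1],[0,0.0015,0.061,0,0,0,1],[0,0.0015,0.061,0,0,0,1],[0,0.0015,0.061,0,0,0,1]]]'; python3 go.py 487.8 -218.8 77 60
```

```text
time: 33.8
ee_pos: [488.4, -219.4, 227.2]
tcp_rot: [0.001, 0.259, 0.966, 0.0]
force: [0.0, 1.2, 0.4]
width: 0.999
t=33.80 grasp now [ 488.6 -219.5   79.9] jaw 60.0 tilt 0.07 q7 0.39 F [0.  1.2 0.4] w 0.999
delta tool m [0.0009 0.0002 0.0029] turn deg [0.02 0.06 0.01]
```

```bash
python3 -m jog '[[[0,0,0.003,0,0,0,0.8],[0,0,0.003,0,0,0,0.5],[0,0,0.003,0,0,0,0],[0,0,0.003,0,0,0,0],[0,0,0.003,0,0,0,0],[0,0,0.003,0,0,0,0],[0,0,0.003,0,0,0,0]]]' 40; python3 go.py 487.8 -218.8 77 60
python3 - <<'E'
from h import *
g=env.grab_frame('scene'); cv2.imwrite('pics/s_k.png',cv2.resize(g[180:310,220:380],None,fx=4.1,fy=4.1,interpolation=cv2.INTER_CUBIC))
E
```

```text
time: 34.5
ee_pos: [488.3, -219.3, 223.6]
tcp_rot: [0.0, 0.259, 0.966, 0.0]
force: [0.6, -0.1, 0.2]
width: 0.486
t=34.50 grasp now [ 488.4 -219.2   76.3] jaw 60.0 tilt 0.04 q7 0.38 F [ 0.6 -0.1  0.2] w 0.486
delta tool m [ 0.0007  0.0001 -0.0008] turn deg [0.04 0.02 0.02]
```

View pics/s_k.png

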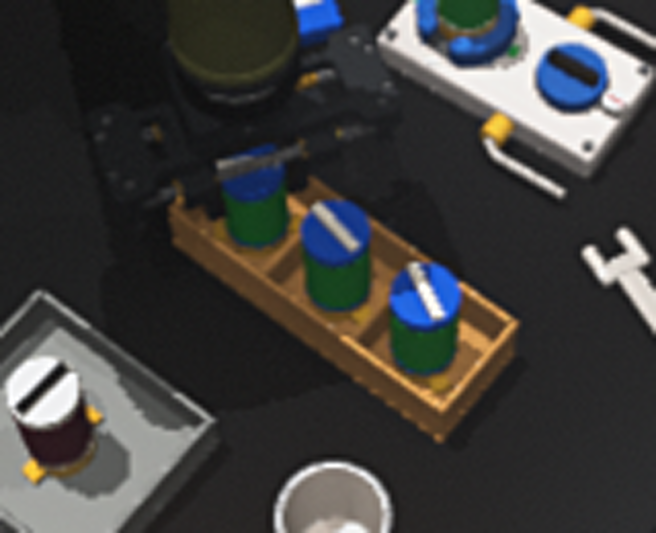

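```bash
python3 -m jog '[[[0,0,-0.015,0,0,0,0],[0,0,-0.045,0,0,0,0],[0,0,-0.08,0,0,0,0],[0,0,-0.115,0,0,0,0],[0,0,-0.15,0,0,0,0],[0,0,-0.175,0,0,0,0],[0,0,-0.18,0,0,0,0],[0,0,-0.18,0,0,0,0]]]'; python3 go.py 516.1 257 250 95
```

```text
time: 35.35
ee_pos: [487.8, -219.7, 403.3]
tcp_rot: [0.0, 0.259, 0.966, -0.0]
force: [0.2, 0.4, -1.7]
width: 0.491
t=35.35 grasp now [ 487.8 -219.9  256. ] jaw 60.0 tilt 0.05 q7 0.67 F [ 0.2  0.4 -1.7] w 0.491
delta tool m [0.2141 0.4269 0.0055] turn deg [-5.000e-02  1.000e-02 -3.502e+01]
```

```bash
python3 -m jog '[[[0.009,0.018,0,0,0,-3,0],[0.026,0.052,0,0,0,-6,0],[0.045,0.09,0,0,0,-10,0],[0.064,0.128,0,0,0,-14,0],[0.083,0.166,0,0,0,-18,0],[0.102,0.204,0,0,0,-22,0],[0.121,0.242,0,0,0,-26,0],[0.14,0.28,0,0,0,-30,0],[0.159,0.318,0,0,0,-35,0],[0.178,0.356,0,0,0,-35,0],[0.195,0.39,0,0,0,-35,0],[0.207,0.413,0,0,0,-35,0]]]'; python3 -m jog '[[[0.007,0.014,0,0,0,0,0],[0.007,0.014,0,0,0,0,0],[0.007,0.014,0,0,0,0,0]]]';python3 go.py 516.1 257 130 95
```

```text
time: 36.55
ee_pos: [513.5, 245.6, 401.7]
tcp_rot: [-0.001, -0.047, 0.999, 0.001]
force: [0.1, -0.1, -2.1]
width: 0.491
time: 36.85
ee_pos: [506.6, 254.0, 402.4]
tcp_rot: [-0.001, -0.044, 0.999, -0.001]
force: [-0.9, 0.1, -1.4]
width: 0.489
t=36.85 grasp now [506.4 253.5 255.1] jaw 95.1 tilt 0.18 q7 0.39 F [-0.9  0.1 -1.4] w 0.489
delta tool m [-0.0099  0.0025  0.1251] turn deg [-0.16 -0.09  0.06]
```

```bash
python3 -m jog '[[[-0.005,0.001,0.02,0,0,0,0],[-0.0095,0.0025,0.05,0,0,0,0],[-0.0095,0.0025,0.085,0,0,0,0],[-0.0095,0.0025,0.115,0,0,0,0],[-0.0095,0.0025,0.125,0,0,0,0],[-0.0095,0.0025,0.125,0,0,0,0],[-0.0095,0.0025,0.125,0,0,0,0]]]';python3 go.py 516.1 257 78 95;python3 - <<'E'
from h import *
g=env.grab_frame('scene'); cv2.imwrite('pics/s_l.png',cv2.resize(g[70:200,310:470],None,fx=4.1,fy=4.1,interpolation=cv2.INTER_CUBIC))
E
```

```text
time: 37.55
ee_pos: [516.9, 258.2, 279.1]
tcp_rot: [0.0, -0.043, 0.999, 0.0]
force: [-0.7, 0.2, -1.9]
width: 0.488
t=37.55 grasp now [517.  258.4 131.8] jaw 95.0 tilt 0.08 q7 0.25 F [-0.7  0.2 -1.9] w 0.488
delta tool m [ 0.0009 -0.0012  0.0538] turn deg [ 0.05  0.06 -0.04]
```

View pics/s_l.png

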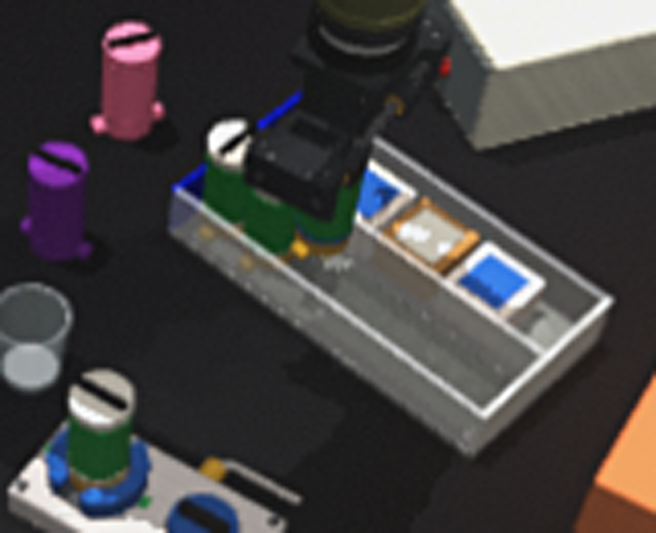

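```bash
python3 -m jog '[[[0,-0.001,0.015,0,0,0,0],[0,-0.001,0.035,0,0,0,0],[0,-0.001,0.046,0,0,0,0],[0,-0.001,0.05,0,0,0,0],[0,-0.001,0.053,0,0,0,0],[0,-0.001,0.055,0,0,0,0],[0,-0.001,0.055,0,0,0,0]]]';python3 go.py 516.1 257 78 95
```

```text
time: 38.3
ee_pos: [516.3, 257.7, 225.4]
tcp_rot: [0.001, -0.044, 0.999, -0.0]
force: [-2.2, -2.3, 9.3]
width: 0.488
t=38.30 grasp now [516.5 257.6  78.1] jaw 95.0 tilt 0.10 q7 0.17 F [-2.2 -2.3  9.3] w 0.488
delta tool m [ 0.0002 -0.0007  0.0001] turn deg [-0.03  0.09  0.02]
```

Down on the lane floor (9 N). I'll release it and fetch the next one.

```bash
python3 -m jog '[[[0,0,-0.001,0,0,0,0.53],[0,0,-0.001,0,0,0,0.65],[0,0,-0.001,0,0,0,0.78],[0,0,-0.001,0,0,0,0.78],[0,0,-0.03,0,0,0,0.9],[0,0,-0.07,0,0,0,1],[0,0,-0.11,0,0,0,1],[0,0,-0.15,0,0,0,1],[0,0,-0.17,0,0,0,1]]]'; python3 lids.py i "{'o2':('w',96,(426,267)),'o3':('w',96,(470,262)),'n1':('b',96,(516.5,257)),'n2':('b',95,(560,-221)),'n3':('b',95,(632,-220))}";python3 go.py 560.5 -221 215 118
python3 - <<'E'
from h import *
g=cv2.imread('pics/scene_i.png'); cv2.imwrite('pics/s_m.png',cv2.resize(g[70:300,230:470],None,fx=2.6,fy=2.6,interpolation=cv2.INTER_CUBIC))
E
```

```text
time: 39.2
ee_pos: [516.5, 258.2, 396.8]
tcp_rot: [0.002, -0.044, 0.999, 0.002]
force: [0.6, 1.1, -0.1]
width: 0.997
o2 top px [190.9 234.9] xy [428.4 265.5] ang 83.4 rib [425.4 264.2] dia 34-52
o2 scene px [367.3 104.7] xy [426.6 266.6] ang 83.8 rib [427.1 261.6] dia 27-46
   tri [428.  264.6  98.7   0.6] z 96
o3 top px [193.4 220.7] xy [465.2 259.6] ang 79.8 rib [469.  257.5] dia 19-52
o3 scene px [378.5 110.2] xy [467.4 269.4] ang 82.8 rib [472.  261.3] dia 39-54
   tri [467.6 261.  101.7   8.1] z 96
n1 top fail max() iterable argument is empty
n1 scene px [390.3 119.5] xy [517.5 260.4] ang 81.1 rib [515.8 258.1] dia 43-53
n2 top px [377.2 182. ] xy [ 558.6 -221.3] ang -10.7 rib [ 557.6 -221.6] dia 42-45
n2 scene px [301.5 236. ] xy [ 561.7 -220.7] ang -11.7 rib [ 563.6 -221.3] dia 41-47
   tri [ 560.  -220.6   92.5    2.6] z 95
n3 top px [376.3 154.8] xy [ 631.2 -221.5] ang -27.7 rib [ 629.8 -220.9] dia 41-45
n3 scene px [323.3 251.6] xy [ 634.  -220.6] ang -26.7 rib [ 635.7 -221.6] dia 42-47
   tri [ 632.5 -220.8   93.1    2.6] z 95
t=39.30 grasp now [517.5 258.9 249.2] jaw 95.0 tilt 0.35 q7 0.39 F [0.4 0.1 0.3] w 0.998
delta tool m [-0.0017 -0.4814  0.0326] turn deg [  0.12   0.33 -23.01]
```

View pics/s_m.png

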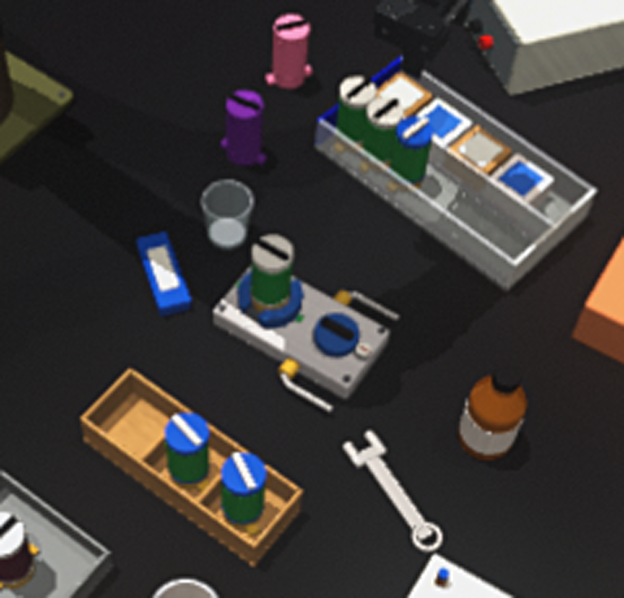

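```bash
python3 -m jog '[[[0,-0.02,0,0,0,-3,1],[0,-0.065,0,0,0,-6,1],[0,-0.11,0,0,0,-9,1],[0,-0.155,0,0,0,-12,1],[0,-0.20,0,0,0,-15,1],[0,-0.245,0,0,0,-18,1],[0,-0.29,0,0,0,-21,1],[0,-0.335,0.01,0,0,-23,1],[0,-0.38,0.03,0,0,-23,1],[0,-0.42,0.05,0,0,-23,1],[-0.001,-0.455,0.07,0,0,-23,1],[-0.0017,-0.4814,0.09,0,0,-23,1]]]'; python3 -m jog '[[[0,0,0,0,0,0,1],[0,0,0,0,0,0,1],[0,0,0,0,0,0,1],[0,0,0,0,0,0,1]]]'; python3 go.py 560.8 -221.5 77 118
```

```text
time: 40.5
ee_pos: [559.4, -225.1, 300.5]
tcp_rot: [-0.001, -0.241, 0.971, 0.0]
force: [0.4, 0.6, 0.2]
width: 1.001
time: 40.9
ee_pos: [560.5, -220.3, 304.3]
tcp_rot: [0.001, -0.243, 0.97, 0.0]
force: [0.0, 0.3, -0.4]
width: 1.0
t=40.90 grasp now [ 560.7 -220.2  157. ] jaw 118.2 tilt 0.08 q7 1.48 F [ 0.   0.3 -0.4] w 1.000
delta tool m [ 0.0004 -0.0012  0.08  ] turn deg [-0.01  0.08  0.17]
```

```bash
python3 -m jog '[[[0,-0.001,0.02,0,0,0,1],[0,-0.001,0.045,0,0,0,1],[0,-0.001,0.065,0,0,0,1],[0,-0.001,0.077,0,0,0,1],[0,-0.001,0.08,0,0,0,1],[0,-0.001,0.08,0,0,0,0.8],[0,-0.001,0.08,0,0,0,0.5],[0,-0.001,0.08,0,0,0,0],[0,-0.001,0.08,0,0,0,0],[0,-0.001,0.08,0,0,0,0],[0,-0.001,0.08,0,0,0,0],[0,-0.001,0.08,0,0,0,0]]]' 40; python3 go.py 560.8 -221.5 77 118
```

```text
time: 42.1
ee_pos: [560.6, -222.6, 223.7]
tcp_rot: [0.0, -0.242, 0.97, 0.0]
force: [-1.5, 1.0, 2.3]
width: 0.489
t=42.10 grasp now [ 560.6 -222.6   76.4] jaw 118.0 tilt 0.03 q7 1.41 F [-1.5  1.   2.3] w 0.489
delta tool m [-0.0007  0.0009 -0.0006] turn deg [0.02 0.02 0.02]
```

```bash
python3 -m jog '[[[0,0,-0.015,0,0,0,0],[0,0,-0.045,0,0,0,0],[0,0,-0.08,0,0,0,0],[0,0,-0.115,0,0,0,0],[0,0,-0.15,0,0,0,0],[0,0,-0.175,0,0,0,0],[0,0,-0.18,0,0,0,0],[0,0,-0.18,0,0,0,0]]]'; python3 go.py 565.3 251 250 65
```

```text
time: 42.9
ee_pos: [560.5, -223.0, 404.0]
tcp_rot: [0.0, -0.242, 0.97, -0.001]
force: [-1.1, 0.4, -2.8]
width: 0.493
t=42.90 grasp now [ 560.6 -223.2  256.7] jaw 118.0 tilt 0.08 q7 1.59 F [-1.1  0.4 -2.8] w 0.493
delta tool m [-0.2268  0.4163  0.0062] turn deg [-6.000e-02  5.000e-02  5.299e+01]
```

```bash
python3 -m jog '[[[-0.01,0.018,0,0,0,4,0],[-0.027,0.05,0,0,0,9,0],[-0.047,0.087,0,0,0,14,0],[-0.067,0.124,0,0,0,19,0],[-0.087,0.161,0,0,0,24,0],[-0.107,0.198,0,0,0,29,0],[-0.127,0.235,0,0,0,34,0],[-0.147,0.272,0,0,0,39,0],[-0.167,0.308,0,0,0,44,0],[-0.187,0.344,0,0,0,49,0],[-0.207,0.38,0,0,0,53,0],[-0.22,0.405,0,0,0,53,0]]]'; python3 go.py 565.3 251 180 65
```

```text
time: 44.1
ee_pos: [563.6, 240.8, 401.6]
tcp_rot: [-0.001, 0.216, 0.976, -0.0]
force: [0.3, -1.0, -1.6]
width: 0.491
t=44.10 grasp now [563.2 240.8 254.3] jaw 65.1 tilt 0.15 q7 0.06 F [ 0.3 -1.  -1.6] w 0.491
delta tool m [0.0026 0.0101 0.0743] turn deg [-0.08 -0.13  0.1 ]
```

```bash
python3 -m jog '[[[0.001,0.004,0.01,0,0,0,0],[0.002,0.009,0.04,0,0,0,0],[0.002,0.009,0.075,0,0,0,0],[0.002,0.009,0.1,0,0,0,0],[0.002,0.009,0.12,0,0,0,0],[0.002,0.009,0.12,0,0,0,0],[0.002,0.009,0.12,0,0,0,0]]]'; python3 go.py 565.3 251 78 65
```

```text
time: 44.8
ee_pos: [566.6, 246.0, 282.3]
tcp_rot: [-0.001, 0.217, 0.976, -0.001]
force: [0.2, 0.0, -2.0]
width: 0.49
t=44.80 grasp now [566.3 245.8 135. ] jaw 65.0 tilt 0.14 q7 -0.06 F [ 0.2  0.  -2. ] w 0.490
delta tool m [0.0032 0.0041 0.057 ] turn deg [-0.13 -0.07 -0.02]
```

```bash
python3 -m jog '[[[0.002,0.004,0.01,0,0,0,0],[0.003,0.004,0.03,0,0,0,0],[0.003,0.004,0.043,0,0,0,0],[0.003,0.004,0.043,0,0,0,0],[0.003,0.004,0.043,0,0,0,0]]]'; python3 go.py 565.3 251 78 65
python3 - <<'E'
from h import *
g=env.grab_frame('scene'); cv2.imwrite('pics/s_n.png',cv2.resize(g[70:200,310:470],None,fx=4.1,fy=4.1,interpolation=cv2.INTER_CUBIC))
E
```

```text
time: 45.3
ee_pos: [565.8, 251.9, 240.6]
tcp_rot: [0.0, 0.216, 0.976, 0.0]
force: [-0.3, -0.3, -0.9]
width: 0.491
t=45.30 grasp now [565.8 251.9  93.3] jaw 65.0 tilt 0.02 q7 -0.12 F [-0.3 -0.3 -0.9] w 0.491
delta tool m [ 0.0001 -0.001   0.0153] turn deg [ 0.01  0.01 -0.  ]
```

View pics/s_n.png

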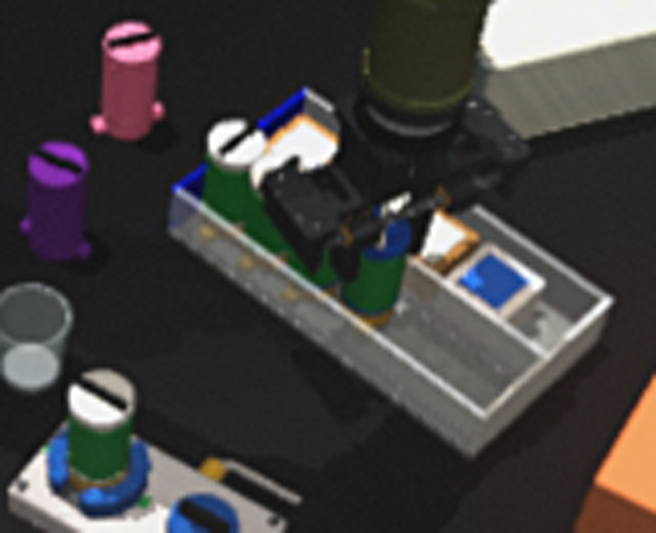

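```bash
python3 -m jog '[[[0,-0.001,0.006,0,0,0,0],[0,-0.001,0.011,0,0,0,0],[0,-0.001,0.014,0,0,0,0],[0,-0.001,0.016,0,0,0,0],[0,-0.001,0.0165,0,0,0,0],[0,-0.001,0.0165,0,0,0,0]]]'; python3 go.py 565.3 251 78 65
```

```text
time: 45.95
ee_pos: [565.2, 250.9, 225.5]
tcp_rot: [0.001, 0.217, 0.976, -0.0]
force: [-2.1, -2.1, 10.5]
width: 0.491
t=45.95 grasp now [565.3 250.7  78.2] jaw 65.0 tilt 0.09 q7 -0.13 F [-2.1 -2.1 10.5] w 0.491
delta tool m [-0.0001  0.0001  0.0002] turn deg [-0.04  0.08 -0.01]
```

```bash
python3 -m jog '[[[0,0,-0.001,0,0,0,0.53],[0,0,-0.001,0,0,0,0.65],[0,0,-0.001,0,0,0,0.75],[0,0,-0.001,0,0,0,0.75],[0,0,-0.03,0,0,0,0.8],[0,0,-0.07,0,0,0,1],[0,0,-0.11,0,0,0,1],[0,0,-0.15,0,0,0,1],[0,0,-0.17,0,0,0,1],[0,0,-0.17,0,0,0,1]]]'; python3 lids.py j "{'o2':('w',96,(426,267)),'o3':('w',96,(470,262)),'n1':('b',96,(516.5,257)),'n2':('b',96,(565,251)),'n3':('b',95,(632,-220))}";python3 go.py 633.5 -222.3 160 118
python3 - <<'E'
from h import *
g=cv2.imread('pics/scene_j.png'); cv2.imwrite('pics/s_o.png',cv2.resize(g[70:300,230:470],None,fx=2.6,fy=2.6,interpolation=cv2.INTER_CUBIC))
E
```

```text
time: 46.95
ee_pos: [565.7, 251.8, 397.2]
tcp_rot: [0.002, 0.217, 0.976, 0.002]
force: [0.8, -0.7, -0.2]
width: 1.002
o2 top px [191.  234.8] xy [428.6 265.3] ang 83.5 rib [425.2 263.8] dia 34-52
o2 scene px [367.4 104.7] xy [426.9 266.8] ang 83.9 rib [427.  261.8] dia 29-47
   tri [4.283e+02 2.645e+02 9.880e+01 2.000e-01] z 96
o3 top px [193.  220.3] xy [466.3 260.4] ang 81.9 rib [469.5 258.6] dia 30-52
o3 scene px [378.4 110.4] xy [467.6 268.4] ang 83.2 rib [471.9 261. ] dia 40-53
   tri [468.1 261.3 101.2   6.2] z 96
n1 top px [189.2 206.3] xy [503.4 271.4] ang 26.9 rib [504.8 273.4] dia 7-53
n1 scene px [390.1 119.4] xy [516.9 260.5] ang 81.9 rib [515.3 257.7] dia 42-53
   tri [507.2 278.4  73.2   2.2] z 96
n2 top fail max() iterable argument is empty
n2 scene px [402.8 128.5] xy [567.4 254.3] ang -71.3 rib [568.2 252.1] dia 39-53
n3 top px [376.3 154.8] xy [ 631.1 -221.5] ang -27.7 rib [ 629.9 -221. ] dia 41-45
n3 scene px [323.4 251.6] xy [ 634.1 -220.5] ang -26.7 rib [ 635.8 -221.6] dia 41-47
   tri [ 632.6 -220.8   93.     2.7] z 95
t=47.05 grasp now [565.2 250.5 246.1] jaw 65.0 tilt 0.04 q7 0.04 F [-0.3 -0.3 -0. ] w 0.998
delta tool m [-0.2618 -0.3996  0.0864] turn deg [-5.0e-02 -1.0e-02 -5.3e+01]
```

View pics/s_o.png

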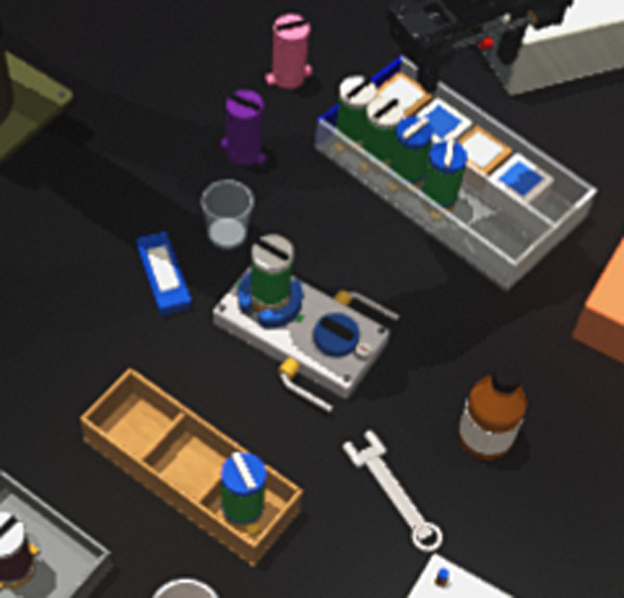

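```bash
python3 -m jog '[[[-0.012,-0.018,0,0,0,-4,1],[-0.035,-0.053,0,0,0,-9,1],[-0.058,-0.088,0,0,0,-14,1],[-0.082,-0.125,0,0,0,-19,1],[-0.106,-0.162,0,0,0,-24,1],[-0.13,-0.198,0,0,0,-29,1],[-0.154,-0.235,0,0,0,-34,1],[-0.178,-0.272,0.01,0,0,-39,1],[-0.202,-0.308,0.03,0,0,-44,1],[-0.226,-0.345,0.05,0,0,-49,1],[-0.25,-0.381,0.07,0,0,-53,1],[-0.2618,-0.3996,0.085,0,0,-53,1]]]'; python3 -m jog '[[[0,0,0,0,0,0,1],[0,0,0,0,0,0,1],[0,0,0,0,0,0,1],[0,0,0,0,0,0,1]]]'; python3 go.py 633.5 -222.3 77 118
```

```text
time: 48.25
ee_pos: [632.5, -227.2, 304.1]
tcp_rot: [-0.003, -0.24, 0.971, -0.0]
force: [0.2, 0.5, -0.6]
width: 0.998
time: 48.65
ee_pos: [634.0, -219.7, 309.8]
tcp_rot: [0.001, -0.244, 0.97, 0.0]
force: [0.7, 0.0, 0.0]
width: 0.999
t=48.65 grasp now [ 634.1 -219.7  162.5] jaw 118.2 tilt 0.08 q7 1.59 F [0.7 0.  0. ] w 0.999
delta tool m [ 0.0017 -0.002   0.0855] turn deg [-0.    0.08  0.2 ]
```

```bash
python3 -m jog '[[[0.001,-0.002,0.02,0,0,0,1],[0.001,-0.002,0.05,0,0,0,1],[0.001,-0.002,0.072,0,0,0,1],[0.001,-0.002,0.083,0,0,0,1],[0.001,-0.002,0.0855,0,0,0,1],[0.001,-0.002,0.0855,0,0,0,0.8],[0.001,-0.002,0.0855,0,0,0,0.5],[0.001,-0.002,0.0855,0,0,0,0],[0.001,-0.002,0.0855,0,0,0,0],[0.001,-0.002,0.0855,0,0,0,0],[0.001,-0.002,0.0855,0,0,0,0],[0.001,-0.002,0.0855,0,0,0,0]]]' 40; python3 go.py 633.5 -222.3 77 118
```

```text
time: 49.85
ee_pos: [633.7, -223.6, 223.8]
tcp_rot: [0.0, -0.242, 0.97, 0.0]
force: [-1.5, 1.4, 3.4]
width: 0.49
t=49.85 grasp now [ 633.7 -223.4   76.5] jaw 118.0 tilt 0.05 q7 1.53 F [-1.5  1.4  3.4] w 0.490
delta tool m [-0.0005  0.0012 -0.0005] turn deg [0.04 0.02 0.04]
```

```bash
python3 -m jog '[[[0,0,-0.015,0,0,0,0],[0,0,-0.045,0,0,0,0],[0,0,-0.08,0,0,0,0],[0,0,-0.115,0,0,0,0],[0,0,-0.15,0,0,0,0],[0,0,-0.175,0,0,0,0],[0,0,-0.18,0,0,0,0],[0,0,-0.18,0,0,0,0]]]'; python3 go.py 615.9 245 250 68
```

```text
time: 50.65
ee_pos: [633.6, -224.3, 404.0]
tcp_rot: [0.0, -0.242, 0.97, -0.001]
force: [-1.2, -0.5, -1.9]
width: 0.491
t=50.65 grasp now [ 633.7 -224.5  256.7] jaw 118.0 tilt 0.09 q7 1.67 F [-1.2 -0.5 -1.9] w 0.491
delta tool m [-0.2046  0.4228  0.0061] turn deg [-0.07  0.05 49.98]
```

```bash
python3 -m jog '[[[-0.009,0.018,0,0,0,4,0],[-0.024,0.05,0,0,0,9,0],[-0.042,0.087,0,0,0,14,0],[-0.06,0.124,0,0,0,19,0],[-0.078,0.161,0,0,0,24,0],[-0.096,0.198,0,0,0,29,0],[-0.114,0.235,0,0,0,34,0],[-0.132,0.272,0,0,0,39,0],[-0.149,0.308,0,0,0,44,0],[-0.166,0.344,0,0,0,50,0],[-0.184,0.38,0,0,0,50,0],[-0.2,0.413,0,0,0,50,0]]]'; python3 -m jog '[[[0,0,0,0,0,0,0],[0,0,0.02,0,0,0,0],[0,0,0.05,0,0,0,0],[0,0,0.05,0,0,0,0],[0,0,0.05,0,0,0,0]]]'; python3 go.py 615.9 245 150 68
```

```text
time: 51.85
ee_pos: [615.7, 235.8, 401.1]
tcp_rot: [-0.001, 0.19, 0.982, -0.001]
force: [0.1, 0.7, -2.3]
width: 0.495
time: 52.35
ee_pos: [616.3, 233.6, 352.0]
tcp_rot: [-0.001, 0.191, 0.982, -0.001]
force: [-0.3, 0.9, -2.5]
width: 0.493
t=52.35 grasp now [615.9 233.3 204.7] jaw 68.0 tilt 0.19 q7 0.16 F [-0.3  0.9 -2.5] w 0.493
delta tool m [0.0045 0.0106 0.0547] turn deg [-0.15 -0.11 -0.02]
```

```bash
python3 -m jog '[[[0.002,0.005,0.01,0,0,0,0],[0.0045,0.0105,0.03,0,0,0,0],[0.0045,0.0105,0.06,0,0,0,0],[0.0045,0.0105,0.09,0,0,0,0],[0.0045,0.0105,0.108,0,0,0,0],[0.0045,0.0105,0.108,0,0,0,0],[0.0045,0.0105,0.108,0,0,0,0]]]'; python3 go.py 615.9 245 78 68
python3 - <<'E'
from h import *
g=env.grab_frame('scene'); cv2.imwrite('pics/s_p.png',cv2.resize(g[70:200,310:470],None,fx=4.1,fy=4.1,interpolation=cv2.INTER_CUBIC))
E
```

```text
time: 53.05
ee_pos: [616.3, 246.4, 245.8]
tcp_rot: [0.0, 0.191, 0.982, 0.001]
force: [0.7, -0.1, -2.1]
width: 0.489
t=53.05 grasp now [616.4 246.6  98.5] jaw 68.0 tilt 0.06 q7 0.06 F [ 0.7 -0.1 -2.1] w 0.489
delta tool m [-0.0002 -0.0015  0.0205] turn deg [ 0.06 -0.    0.01]
```

View pics/s_p.png

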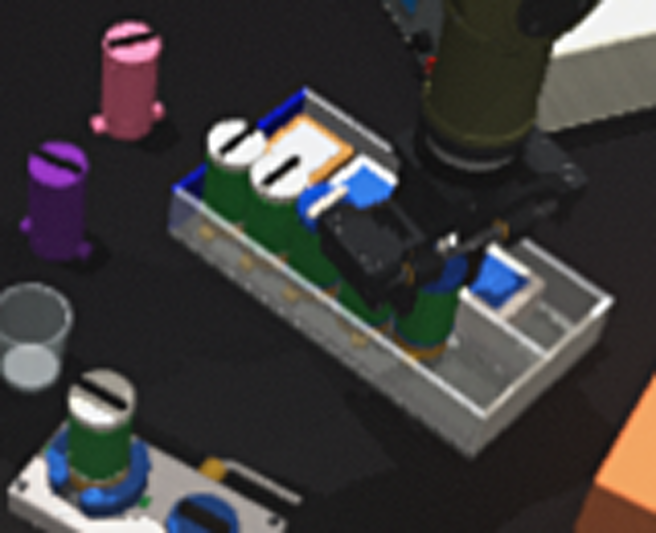

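```bash
python3 -m jog '[[[0,-0.001,0.008,0,0,0,0],[0,-0.001,0.015,0,0,0,0],[0,-0.001,0.019,0,0,0,0],[0,-0.001,0.021,0,0,0,0],[0,-0.001,0.0215,0,0,0,0],[0,-0.001,0.0215,0,0,0,0]]]'; python3 go.py 615.9 245 78 68
```

```text
time: 53.7
ee_pos: [615.8, 244.8, 225.6]
tcp_rot: [0.001, 0.191, 0.982, -0.0]
force: [-1.9, -1.9, 8.1]
width: 0.491
t=53.70 grasp now [616.  244.7  78.3] jaw 68.0 tilt 0.08 q7 0.04 F [-1.9 -1.9  8.1] w 0.491
delta tool m [0.     0.0002 0.0003] turn deg [-0.04  0.07 -0.02]
```

```bash
python3 -m jog '[[[0,0,-0.001,0,0,0,0.53],[0,0,-0.001,0,0,0,0.65],[0,0,-0.001,0,0,0,0.75],[0,0,-0.001,0,0,0,0.75],[0,0,-0.03,0,0,0,0.8],[0,0,-0.07,0,0,0,1],[0,0,-0.11,0,0,0,1],[0,0,-0.15,0,0,0,1],[0,0,-0.19,0,0,0,1],[0,0,-0.2,0,0,0,1]]]'; python3 go.py 490 -100 280 68
```

```text
time: 54.7
ee_pos: [616.1, 246.1, 429.0]
tcp_rot: [0.003, 0.191, 0.982, 0.003]
force: [0.2, 0.6, 0.2]
width: 0.999
t=54.70 grasp now [617.1 246.8 281.7] jaw 68.0 tilt 0.46 q7 0.20 F [0.2 0.6 0.2] w 0.999
delta tool m [-0.0128 -0.3682 -0.0008] turn deg [ 0.39  0.24 -0.01]
```

```bash
python3 -m jog '[[[0,-0.03,0,0,0,0,1],[0,-0.07,0,0,0,0,1],[0,-0.115,0,0,0,0,1],[0,-0.16,0,0,0,0,1],[0,-0.205,0,0,0,0,1],[0,-0.25,0,0,0,0,1],[0,-0.295,0,0,0,0,1],[-0.01,-0.335,0,0,0,0,1],[-0.013,-0.368,0,0,0,0,1]]]'; python3 go.py 390 -420 270 50
```

```text
time: 55.6
ee_pos: [489.2, -104.0, 423.1]
tcp_rot: [-0.001, 0.192, 0.981, -0.001]
force: [0.7, -0.3, -0.9]
width: 0.998
t=55.60 grasp now [ 489.  -104.1  275.8] jaw 67.9 tilt 0.09 q7 0.59 F [ 0.7 -0.3 -0.9] w 0.998
delta tool m [-0.0271 -0.3301  0.0062] turn deg [-0.08 -0.03 17.88]
```

```bash
python3 -m jog '[[[-0.002,-0.03,0,0,0,3,1],[-0.006,-0.07,0,0,0,6,1],[-0.009,-0.115,0,0,0,9,1],[-0.013,-0.16,0,0,0,12,1],[-0.017,-0.205,0,0,0,15,1],[-0.02,-0.25,0,0,0,18,1],[-0.024,-0.295,0,0,0,18,1],[-0.027,-0.33,0,0,0,18,1],[-0.027,-0.33,0,0,0,18,1],[-0.027,-0.33,0,0,0,18,1]]]'; python3 lids.py k "{'lock':('w',128.5,(504.5,-10)),'o2':('w',96,(426,267)),'o3':('w',96,(470,262)),'n1':('b',96,(516.5,256)),'n2':('b',96,(565,250)),'n3':('b',96,(616,244))}"
python3 - <<'E'
from h import *
f=cv2.imread('pics/top_k.png');g=cv2.imread('pics/scene_k.png')
cv2.imwrite('pics/fin_t.png',cv2.resize(f[120:260,145:335],None,fx=4,fy=4,interpolation=cv2.INTER_CUBIC))
cv2.imwrite('pics/fin_s.png',cv2.resize(g[70:310,190:470],None,fx=2.5,fy=2.5,interpolation=cv2.INTER_CUBIC))
E
```

```text
time: 56.6
ee_pos: [390.9, -417.6, 423.0]
tcp_rot: [-0.0, 0.343, 0.939, 0.001]
force: [0.9, 0.2, 1.0]
width: 0.997
lock top px [296.3 202.1] xy [504.9 -11.4] ang 3.9 rib [504.3 -11.3] dia 35-43
lock scene px [334.3 166.4] xy [506.   -9.6] ang 3.1 rib [508.4 -10.9] dia 33-44
   tri [505.6 -10.7 129.    1.9] z 128.5
o2 top px [191.  234.8] xy [428.5 265.4] ang 83.5 rib [425.1 263.8] dia 35-52
o2 scene px [368.3 105.1] xy [430.  266.8] ang 84.1 rib [427. 262.] dia 29-53
   tri [429.2 266.2  95.7   2.1] z 96
o3 top px [193.  220.5] xy [465.8 260.4] ang 81.8 rib [469.3 258.5] dia 31-52
o3 scene px [378.2 110.5] xy [467.3 268. ] ang 83.1 rib [471.7 260.6] dia 42-54
   tri [467.5 261.5 100.6   6.1] z 96
n1 top px [193.9 203.3] xy [511.  258.8] ang 80.0 rib [513.4 256.5] dia 35-53
n1 scene px [389.8 119.6] xy [516.7 259.1] ang 80.9 rib [515.5 256.9] dia 43-53
   tri [513.3 261.7  90.6   4.2] z 96
n2 top px [197.2 182.5] xy [566.1 251.2] ang -63.6 rib [565.8 250.2] dia 40-52
n2 scene px [402.8 128.5] xy [567.5 254.1] ang -72.9 rib [568.5 252.4] dia 39-53
   tri [567.  252.   97.    2.8] z 96
n3 top px [199.4 163.6] xy [616.8 246.3] ang -77.4 rib [616.7 244.3] dia 41-52
n3 scene px [416. 138.] xy [619.  247.9] ang -81.5 rib [619.  245.3] dia 40-53
   tri [618.  247.4  95.2   2.5] z 96
```

View pics/fin_t.png

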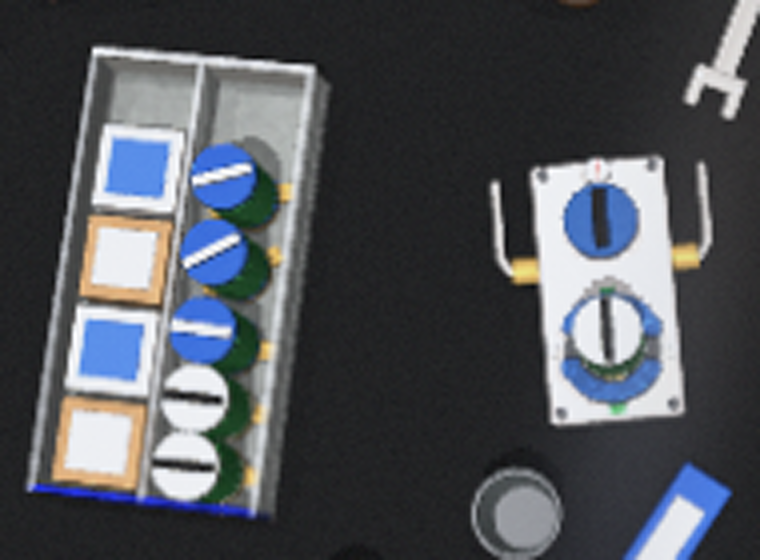

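View pics/fin_s.png

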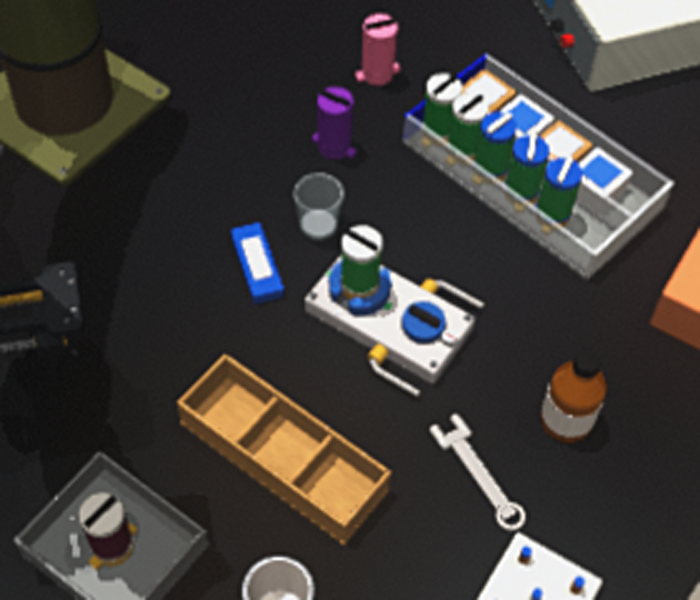

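The last pictures show everything in place. The locked cartridge's lid triangulates to 129 mm against the 128.5 mm expected, with its rib at about 3.5° against the socket's 4°. The five in the lane stand upright in order, the spent one is in the tray and the delivery tray is empty. Handing in.

```bash
python3 -c "
from station import env;print(env.hand_in())"
```

```text
the job is handed in; nothing more can be done
None
```

The purifier cartridge is changed and the rack is restocked, handed in at about 57 s on the clock. The hand-in gave no verdict.

**What I did**
- **Spent cartridge:** I freed the maroon one and stood it in the grey tray.
- **New lock:** I pushed the oldest cartridge down, turned it 84° clockwise and let it rise. Pulling up on it before letting go met a firm stop (10 N).
- **Old cartridges:** I brought old2 up to the front stop and set old3 against it, about 44–45 mm apart.
- **New cartridges:** Only after that, I stood all three blue-lidded ones in the lane behind them, on the floor.

**Last checks**
- The locked cartridge's lid measured 129 mm high against the 128.5 mm expected, and its rib lay at 3–4° against the socket's 4°.
- The five lane cartridges stood upright in the right order with the arm clear. In the last pictures the other things looked where they had been at the start.

**Disagreements and gaps**
- The lid outline fits for old3 and new1 were poor where their lids crowd others: the two views missed each other by 4–6 mm and the heights came out about 5 mm off. I relied on the rib positions, the gripper's own positions and the contact forces instead.
- new3 was found shifted by about 3 mm and 3° in its cell partway through, so I measured it again before gripping it.
- The new cartridges are not lined up exactly across the lane (lugs up to about 33° off) and stand with gaps of a few millimetres between them.

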